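# Hold the hair claw open astride its card

### The arm

A 6-joint arm with a two-finger parallel gripper is mounted at the origin on the work surface. World frame = base frame: x ahead of the robot, y to its left, z up, the work surface at z = 0. Lengths are in m, angles in rad, forces in N, time in s.
With the tool pointing down it reaches from about 0.4 to 0.925 m from the base axis. Payload 12.5 kg.
Tool frame: the origin (TCP) lies at the very end of the fingers, on their centre line; the grasp point (between the pads) lies 19 mm behind it; z points along the fingers, y is the direction in which the jaws open and shut (so a half turn about z gives the same grasp; the last joint's range is limited). The gripper opens to 95 mm and grips with 3 to 60 N. Pads are 20 mm wide; open, the fingers measure 119 mm over their backs; the gripper's body (75 mm by 180 mm) begins 59 mm behind the grasp point.
Start: joints at [-0.106, 0.491, 1.559, -0, 1.092, -0.106], TCP at [0.625, 0, 0.175] pointing down, gripper open.
Joint ranges: [-3.1, 3.1], [-0.84, 2.19], [0.05, 2.79], [-1.13, 4.28], [0.06, 2.93], [-2.69, 2.69]. Speed limits (rad/s): [2.22, 2.22, 2.79, 3.14, 3.14, 3.14].

### API

Orientations are given as a rotation vector (axis times angle).
In Python, from workcell import robot gives the robot as it stands.
- The arm moves only by the shell command python3 -m pendant 'ROWS'. ROWS is JSON, a list of rows, each a list of 5 numbers: the opening, from 0 (shut) to 1 (fully open), then the shift along the tool's x, y, z as a fraction of full scale, then the turn about the tool's z as a fraction of full scale. A call has 1 to 12 rows; each row shifts and turns the commanded pose from where the row before left it, along the tool's axes as they then stand; what a row does not reach is not made up. Full scale, the value 1, is 0.75 m for a shift and 1.5 rad for a turn. A row lasts 1/12 s, in which the tool goes at most 41.7 mm and 7.16 degrees, less where a joint would pass 70% of its speed; a pose out of reach is approached as far as the arm can. A call with a number of a shift or a turn outside -1 to 1 is refused whole. A call with a gripper value outside its range is refused whole. The fingers move at their own pace and stop on an object; the grip force is fixed at half the most. Time passes only in rows, so rows that do not move let the fingers close. It gives the time, the measured TCP pose, the force and the opening at its end, in the units of the state.
- robot.observe(): the state, without advancing time (a new reading comes with each control period).
- robot.read_camera(name): name is "scene" or "side" or "wrist"; returns a dict with "pixels" (384x512x3 uint8, blue, green, red), "K" (3x3 intrinsics, pixels), "eye" and "rotation" of the camera in the world. Camera axes: x right, y up, looking along -z (the intrinsics and any distortion apply to the point x, -y, -z); pixel columns grow to the right and rows downward; lengths in m; the calibration is good to about 2 mm. A picture is of the moment at which its call begins. There is no depth.
- robot.close_job(): hands the job in, once; it reports no verdict.
Trained networks look in a picture, given as the dict that the camera call returned (one of the last four; its "shot" number tells which), for a name from the list of things; names that differ only in an ending like _2 or _b are one class to them, and where a whole thing is asked for, a point or a joint stands for the part that bears it (a point fixed in the world has none). Each returns a list of dicts, best first, with "score" (0 to 1); they miss things now and then, are a little off and sometimes report something else, mostly with a low value. They report only what shows in the picture. A call takes as long as a camera call. They do not tell look-alikes from the thing itself.
- robot.boxes_of(picture, thing): "location" ([column, row] in pixels, amid what is visible of it).
- robot.outline_of(picture, thing): "pixels" (384x512 bool, what is visible of it) and "location" ([column, row] in pixels, amid what is visible of it).
The state is a dict: "clock": time; "qpos": joint angles; "qvel": joint speeds; "joint_efforts": joint torques, N m; "tcp_pos": TCP position; "orientation": TCP orientation; "force": force on the tool from outside, world axes, zero at the start; "ft_torque": the same for the moment, N m; "gripper_width": finger opening in m.
Only numpy, scipy, OpenCV 4.12 (cv2) and the standard library are available. Lean on these libraries where they do the work, as an engineer would, in place of code of your own. Each camera call takes 0.05 s, during which the arm holds its last target.

### The job

First swing the lamp's arm well clear of the card, to the side away from the tray, and leave it there. Then pick the steel hair claw off the tray by squeezing its two levers together so that its jaws gape wide, and bring it upright over the middle of the card's top edge, so that the card stands midway between the open jaws with the teeth a centimetre or two down past the edge and nothing of the claw touching the card. The program finishes holding it there, still squeezed open; leave everything else where it stands.

Things in the scene. Friction and masses are not known exactly. Their poses are not given: they have to be found in the camera images.
- claw: Loose steel lever-action hair claw, 50 to 80 g, standing on its teeth on the tray, levers up; 90 mm high, 52 mm long, 56 mm over the jaws. Origin: centre of its underside; z up, x along its length (hinge line), y across. Two levers, 26 mm wide along x, slant outward from the hinge to rounded tips at y = +-27 mm, 88 mm above the underside (59 mm over the tips). Jaws below spread to +y and -y.
- claw_center (a point): Point on the claw's hinge line, 48 mm above its underside, midway between levers and jaws, also as they open. Axes as the claw. Pinch the lever tips (40 mm above it) together along y from above, 25 mm or more free for each finger: the jaws below spread. Grasped so, it hangs and carries safely.
- claw_mouth (a point): Point fixed to the claw's hinge, 41 mm straight below it and midway between the jaws; the lowest tooth ends of the fully open jaws are level with it (2 mm lower at their undersides). Same axes as the claw.
- claw_jaw (a joint): Angle by which each half of the claw has turned open (both alike): 0 shut (teeth 2 to 3 mm apart), 0.42 rad at a firm stop (39 mm between tooth ends, 74 mm over the jaws; levers about 22 mm over their tips, these 47 mm above the hinge). A spring shuts it: about 2 N at the tips at first, 6 N at the stop; squeezing on against the stop with 20 to 30 N is safe.
- card_stand: Fixed wooden block 46 x 90 x 26 mm with a stiff card standing in it, 3 mm thick (along the stand's x), 80 mm wide (along its y), its top edge 112 mm above the dresser. Origin: centre of the block's underside, z up.
- card_edge (a point): Middle of the card's top edge, 112 mm above the dresser. x is normal to the card, y runs along the edge, z up.
- lamp_arm (a joint): Angle of the lamp's arm about its upright post, rad: near 0 the head hangs over the card; grows as the head swings to the robot's left (+y), away from the tray, clockwise from above; well clear of the card from 0.7; stops at -1.2 and 1.2; stays where left, takes about 1 N at the peg. Bar 12 mm thick, 197 mm above the dresser, 200 mm long; head 70 mm across, from 166 to 200 mm above the dresser.
- lamp_knob (a point): Upright brass grip peg on top of the lamp head, 16 mm across, from 200 to 247 mm above the dresser, 200 mm from the post's axis. The point is on its axis 228 mm above the dresser.
- lamp_hinge (a point): Point on the axis of the lamp's upright post, about which the arm swings, 225 mm above the dresser; the fixed base is a disc 110 mm across under it and the post 18 mm thick.
- tray: Fixed round terrazzo tray, 320 mm across, 12 mm thick, flat on top. Origin: centre of its underside.
- pot: Bystander: loose white ceramic pot 62 mm across with a cork stopper, 54 mm high in all, on the tray. Origin: centre of its underside.
- atomiser: Bystander: loose square clear glass atomiser 38 x 38 mm, 82 mm high, on the tray. Origin: centre of its underside.
- ring_a: Bystander: loose gold-tone ring, 23 mm across, lying on the tray.
- ring_b: Bystander: loose gold-tone ring, 21 mm across, lying on the tray.
- glasses_case: Bystander: loose black plastic glasses case 62 x 160 x 36 mm, on the dresser, on the far side of the card from the tray.
- tin: Bystander: loose round aluminium tin, 51 mm across, 21 mm high, on the dresser between card and lamp.
Not all that is in view belongs to the job. Leave any blue or purple look-alike of the claw alone.

How it is judged:
By the outcome, as a careful person would: the job done as asked, in the order asked, and still so for the second after the job is handed in, while the arm keeps its last pose, push and grip.
It also fails if it takes over 61 s, if anything falls off the work surface, if the arm or the gripper's body presses on something with over 40 N, if the wrist force passes 120 N, or if a joint passes its speed limit or range.

## Working session

There is one attempt and no reset: what is moved stays moved. The work goes in short steps, Python scripts to look and compute and a shell command to move; the robot and the scene stay as the last step left them, time stands still between calls to the robot, and variables do not carry over. Pictures are saved under pics/ and viewed, and the job is handed in when it is done.

```bash
ls; mkdir -p pics
cat > h.py <<'E'
import numpy as np, cv2
from workcell import robot
def shot(n,f=None):
    p=robot.read_camera(n)
    if f: cv2.imwrite('pics/'+f,p['pixels'])
    return p
def ray(p,uv):
    K=np.array(p['K']);R=np.array(p['rotation']);
    d=np.linalg.inv(K)@np.array([uv[0],uv[1],1.])
    d=R@np.array([d[0],-d[1],-d[2]]);return np.array(p['eye']),d/np.linalg.norm(d)
def onz(p,uv,z):
    e,d=ray(p,uv);return e+d*(z-e[2])/d[2]
def proj(p,X):
    K=np.array(p['K']);R=np.array(p['rotation']);c=R.T@(np.array(X)-np.array(p['eye']))
    c=K@np.array([c[0],-c[1],-c[2]]);return c[:2]/c[2]
def tri(a,ua,b,ub):
    A=np.zeros((3,3));r=np.zeros(3)
    for p,u in((a,ua),(b,ub)):
        e,d=ray(p,u);M=np.eye(3)-np.outer(d,d);A+=M;r+=M@e
    return np.linalg.solve(A,r)
E
python3 - <<'E'
from h import *
np.set_printoptions(precision=4,suppress=True)
o=robot.observe();print(o['clock'],o['tcp_pos'],o['orientation'],o['gripper_width'],o['force'])
for c in('scene','side','wrist'):
    p=shot(c,c+'0.png');print(c,p['eye'],p['rotation'],p['K'],[k for k in p])
    for t in('claw','claw_center','card_edge','card_stand','lamp_knob','lamp_hinge','tray','pot','atomiser','tin','glasses_case','claw_mouth'):
        try:print(t,[(np.round(x['location']),round(x['score'],2)) for x in robot.boxes_of(p,t)])
        except Exception as e:print(t,e)
E
```

```text
pics
0.0 [0.6247 0.0001 0.1744] [-2.2208 -2.2208  0.001 ] 0.0952264420315253 [-0.5283 -0.0586 -0.1396]
scene [ 1.1077 -0.877   0.9721] [0.849  0.2989 0.5768] [[446.077    0.     257.173 ]
 [  0.     446.077  192.7599]
 [  0.       0.       1.    ]] ['pixels', 'K', 'eye', 'rotation', 'shot']
claw [(array([307., 291.]), 0.88), (array([124., 243.]), 0.83), (array([146., 325.]), 0.78), (array([219., 249.]), 0.64)]
claw_center [(array([146., 322.]), 0.81), (array([126., 244.]), 0.57)]
card_edge [(array([291., 196.]), 0.63), (array([305., 163.]), 0.26)]
card_stand [(array([289., 194.]), 0.8)]
lamp_knob []
lamp_hinge [(array([349., 205.]), 0.7)]
tray [(array([226., 268.]), 0.63)]
pot [(array([200., 290.]), 0.8)]
atomiser []
tin [(array([318., 208.]), 0.44)]
glasses_case [(array([310., 163.]), 0.79)]
claw_mouth [(array([218., 249.]), 0.95), (array([308., 292.]), 0.76), (array([151., 323.]), 0.73), (array([121., 244.]), 0.59), (array([242., 227.]), 0.3)]
side [0.446 0.801 1.003] [ 0.0156 -1.2066 -2.8279] [[402.8963   0.     253.6144]
 [  0.     402.8963 186.1908]
 [  0.       0.       1.    ]
[... 814 characters left out ...]
.0827 0.3867] [-0.2949 -0.0002  0.0001] [[301.6202   0.     251.812 ]
 [  0.     301.6202 192.5426]
 [  0.       0.       1.    ]] ['pixels', 'K', 'eye', 'rotation', 'shot']
claw [(array([345., 326.]), 0.77), (array([150., 334.]), 0.55)]
claw_center [(array([350., 325.]), 0.89), (array([153., 337.]), 0.84)]
card_edge [(array([146., 104.]), 0.79)]
card_stand [(array([148., 103.]), 0.81)]
lamp_knob [(array([79., 67.]), 0.66)]
lamp_hinge [(array([114.,  60.]), 0.79), (array([149., 103.]), 0.18)]
tray [(array([198., 280.]), 0.97), (array([237.,  93.]), 0.28)]
pot []
atomiser []
tin [(array([235.,  90.]), 0.57)]
glasses_case []
claw_mouth [(array([154., 335.]), 0.81), (array([349., 324.]), 0.74)]
```

```bash
sed -i "s/R=np.array(p\['rotation'\])/R=cv2.Rodrigues(np.array(p['rotation'],float))[0]/" h.py; python3 -c "
import cv2
for c in('scene','side','wrist'):
    i=cv2.imread('pics/%s0.png'%c);cv2.imwrite('pics/%s0b.png'%c,cv2.resize(i,(800,600),interpolation=cv2.INTER_CUBIC))"
```

```text
(no output)
```

View pics/scene0b.png

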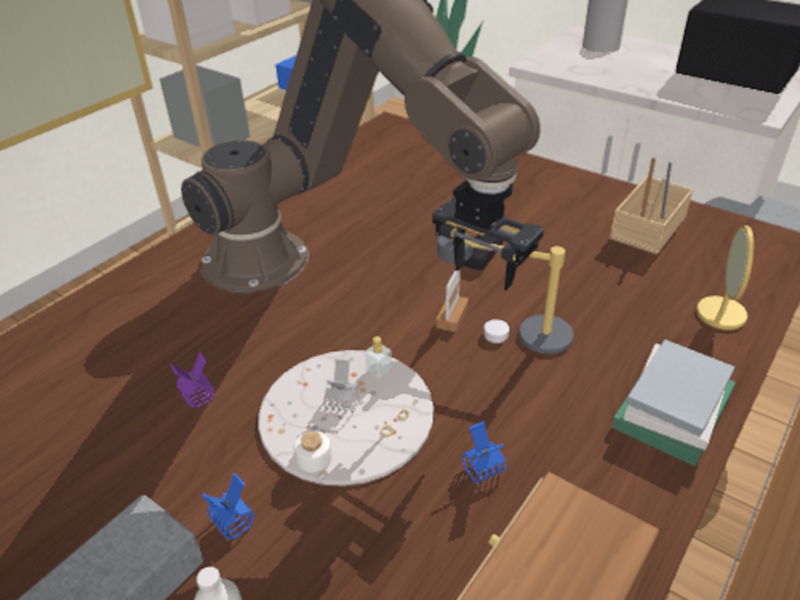

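View pics/side0b.png

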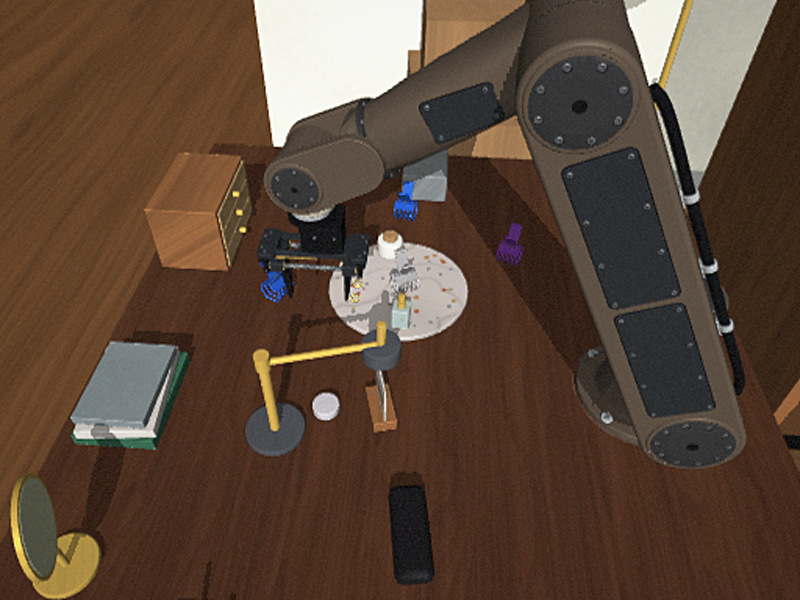

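View pics/wrist0b.png

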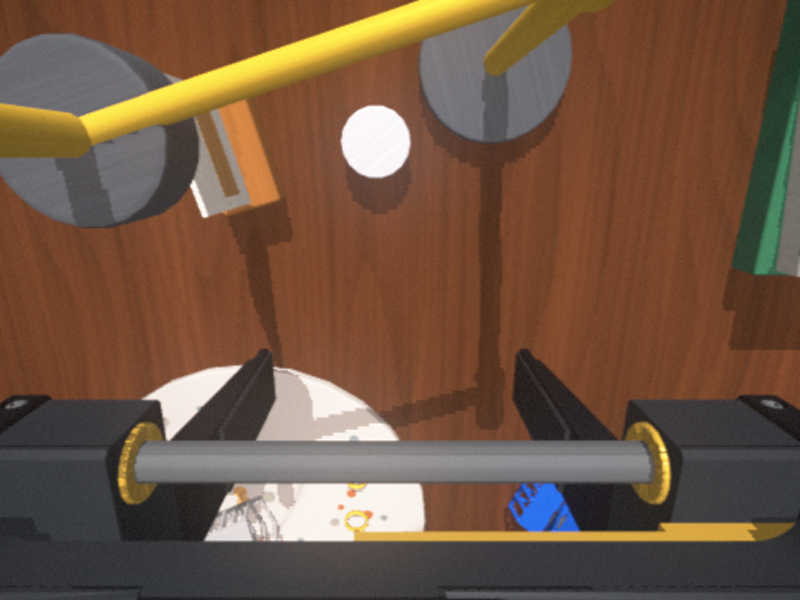

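Run:
```python
from h import *
np.set_printoptions(precision=4,suppress=True)
a=shot('scene');b=shot('side');w=shot('wrist')
print('hinge top', onz(b,(167,229),.21), 'base',onz(b,(175,275),.01), onz(a,(349,215),.01))
print('knob top side',onz(b,(244,207),.247),'mid',onz(b,(244.5,213),.228))
print('cardedge side',[onz(b,u,.112) for u in((242,257),)],)
print('claw',tri(a,(218,249),b,(257,176)))
print('pot',onz(a,(200,290),.03),'tray',onz(a,(222,266),.012),onz(b,(255,186),.012))
ca=a['pixels'][210:310,155:290];cv2.imwrite('pics/ca.png',cv2.resize(ca,None,fx=5.9,fy=5.9,interpolation=cv2.INTER_CUBIC))
cb=b['pixels'][140:290,190:310];cv2.imwrite('pics/cb.png',cv2.resize(cb,None,fx=4,fy=4,interpolation=cv2.INTER_CUBIC))
```

```text
hinge top [0.6964 0.1509 0.21  ] base [0.6988 0.1551 0.01  ] [0.7041 0.1389 0.01  ]
knob top side [0.5044 0.0931 0.247 ] mid [0.5028 0.0964 0.228 ]
cardedge side [array([0.5049, 0.1513, 0.112 ])]
claw [ 0.4851 -0.2434  0.0513]
pot [ 0.5255 -0.3706  0.03  ] tray [ 0.5087 -0.261   0.012 ] [ 0.4921 -0.2321  0.012 ]
```

View pics/ca.png

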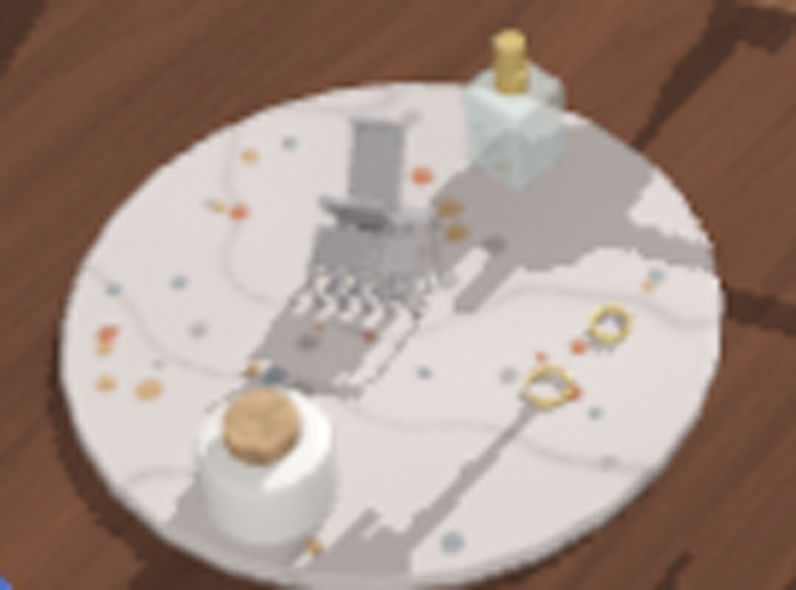

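View pics/cb.png

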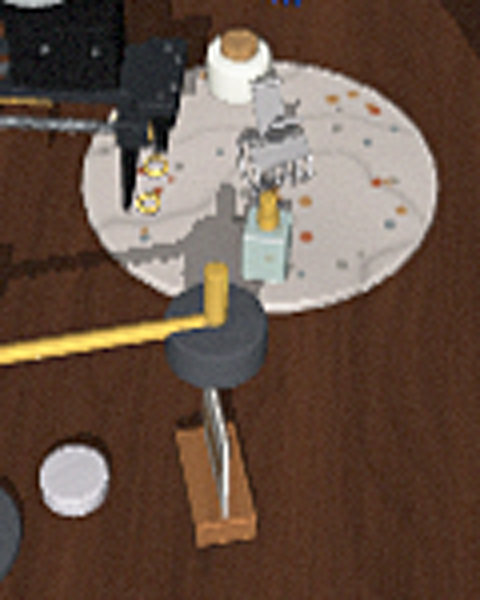

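Run:
```python
from h import *
np.set_printoptions(precision=4,suppress=True)
a=shot('scene');b=shot('side');w=shot('wrist')
print('knob side',onz(b,(243.75,220.5),.2),onz(b,(244,207.5),.247),'wrist',onz(w,(54,86),.2),onz(w,(0,82),.247))
print('base w',onz(w,(317,43),.01),'side',onz(b,(176,274.5),.01),'scene',onz(a,(349.5,214.5),.01))
print('card wrist lower corner', onz(w,(205/1.5625,217/1.5625),.112))
o=b['pixels'];
for t in('card_edge','lamp_hinge','lamp_knob'):
    for n,p in(('a',a),('b',b),('w',w)):
        r=robot.outline_of(p,t)
        for x in r[:1]:
            m=x['pixels'].astype(np.uint8);ys,xs=np.nonzero(m);print(t,n,x['score'],x['location'],xs.min(),xs.max(),ys.min(),ys.max())
```

```text
knob side [0.5047 0.0978 0.2   ] [0.5043 0.0948 0.247 ] wrist [0.5097 0.091  0.2   ] [0.5155 0.0905 0.247 ]
base w [0.6992 0.1455 0.01  ] side [0.6962 0.1532 0.01  ] scene [0.7043 0.1419 0.01  ]
card wrist lower corner [0.5163 0.0499 0.112 ]
card_edge a 0.57 [289.1, 196.8] 279 299 175 211
card_edge b 0.75 [241.6, 258.0] 234 253 239 275
card_edge w 0.8 [146.0, 104.7] 108 182 49 138
lamp_hinge a 0.87 [350.2, 205.6] 281 366 152 225
lamp_hinge w 0.89 [116.8, 55.7] 0 392 0 145
lamp_knob a 0.7 [298.3, 161.3] 280 362 152 168
lamp_knob b 0.56 [240.2, 223.6] 162 256 206 238
lamp_knob w 0.58 [78.4, 64.7] 0 387 0 145
```

```bash
python3 -m pendant '[[1,0,0,-0.045,0],[1,0,0,-0.045,0],[1,0,0,-0.045,0],[1,0.0313,-0.0397,0,0],[1,0.0313,-0.0397,0,0],[1,0.0313,-0.0397,0,0],[1,0.0313,-0.0397,0,0],[1,0,0,0,0]]'; python3 -m pendant '[[1,0,0,0,0.08],[1,0,0,0,0.08],[1,0,0,0,0.08],[1,0,0,0,0.08],[1,0,0,0,0.08],[1,0,0,0,0.08],[1,0,0,0,0.08],[1,0,0,0,0.08],[1,0,0,0,0.08],[1,0,0,0,0.08],[1,0,0,0,0.08],[1,0,0,0,0.08]]'
cat >> h.py <<'E'
def st():
    o=robot.observe();R=cv2.Rodrigues(np.array(o['orientation'],float))[0]
    print('t',round(o['clock'],2),'tcp',np.round(o['tcp_pos'],4),'ydir',round(np.degrees(np.arctan2(R[1,1],R[0,1])),1),'z',np.round(R[:,2],3),'F',np.round(o['force'],1),'w',round(o['gripper_width'],4),'q6',round(o['qpos'][5],2))
    return o,R
E
python3 - <<'E'
from h import *
st()
for c in('wrist','scene','side'):
    p=shot(c,c+'1.png')
w=cv2.imread('pics/wrist1.png');cv2.imwrite('pics/wrist1b.png',cv2.resize(w,(800,600)))
E
```

```text
clock: 3.37
tcp_pos: [0.5016, 0.0968, 0.277]
orientation: [-2.218, -2.224, -0.0]
force: [-0.1, -0.2, 0.6]
gripper_width: 0.0949
clock: 4.37
tcp_pos: [0.5061, 0.0938, 0.2762]
orientation: [3.135, 0.196, 0.0]
force: [0.3, -1.1, 0.2]
gripper_width: 0.0951
t 4.37 tcp [0.5061 0.0938 0.2762] ydir -82.9 z [ 0. -0. -1.] F [ 0.3 -1.1  0.2] w 0.0951 q6 1.5
```

View pics/wrist1b.png

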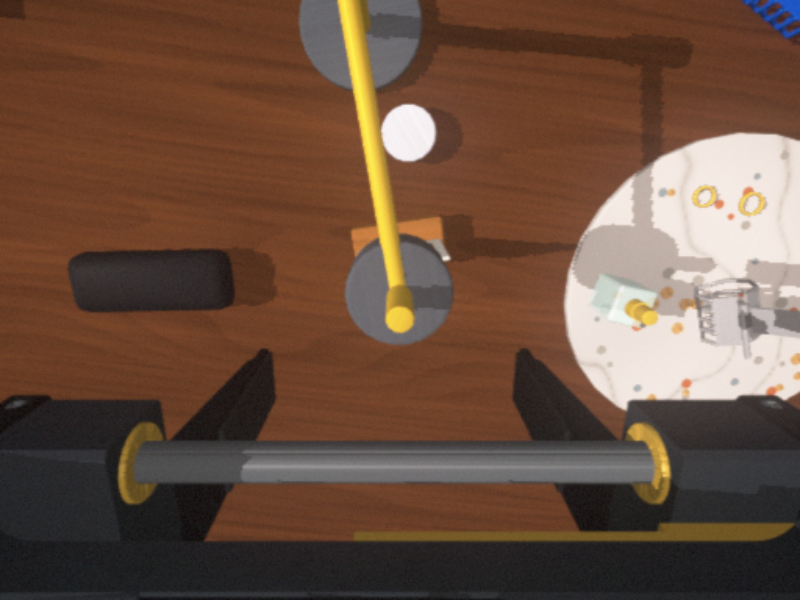

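View pics/side1.png

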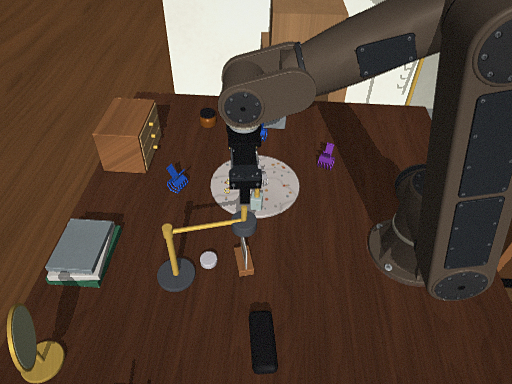

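View pics/scene1.png

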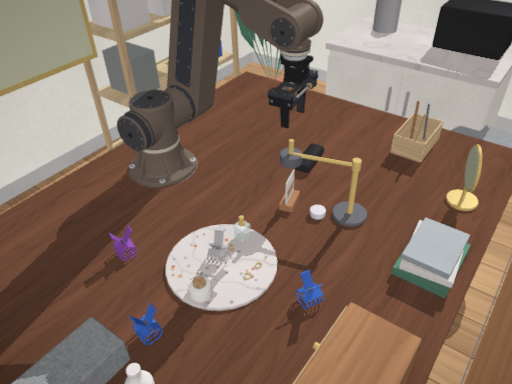

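Run:
```python
from h import *
np.set_printoptions(precision=4,suppress=True)
a=shot('scene');b=shot('side');w=shot('wrist')
print('peg top w',onz(w,(256,203.5),.247),'scene',onz(a,(291,141.5),.247),'side',onz(b,(244.5,206.5),.247))
print('base w',onz(w,(361/1.5625,26/1.5625),.01),'scene',onz(a,(349.5,214.5),.01))
print('atomiser cap',onz(w,(645/1.5625,313/1.5625),.08), 'case',onz(w,(152/1.5625,280/1.5625),.036))
print('tcp in wrist',proj(w,robot.observe()['tcp_pos']))
cv2.imwrite('pics/cw.png',cv2.resize(w['pixels'][80:270,350:512],None,fx=3.1,fy=3.1,interpolation=cv2.INTER_CUBIC))
cv2.imwrite('pics/ca2.png',cv2.resize(a['pixels'][130:320,160:310],None,fx=3.1,fy=3.1,interpolation=cv2.INTER_CUBIC))
```

```text
peg top w [0.5062 0.0905 0.247 ] scene [0.5123 0.0847 0.247 ] side [0.5033 0.0912 0.247 ]
base w [0.6961 0.1496 0.01  ] scene [0.7043 0.1419 0.01  ]
atomiser cap [ 0.4843 -0.1401  0.08  ] case [0.4407 0.3266 0.036 ]
tcp in wrist [251.9064 215.9697]
```

View pics/cw.png

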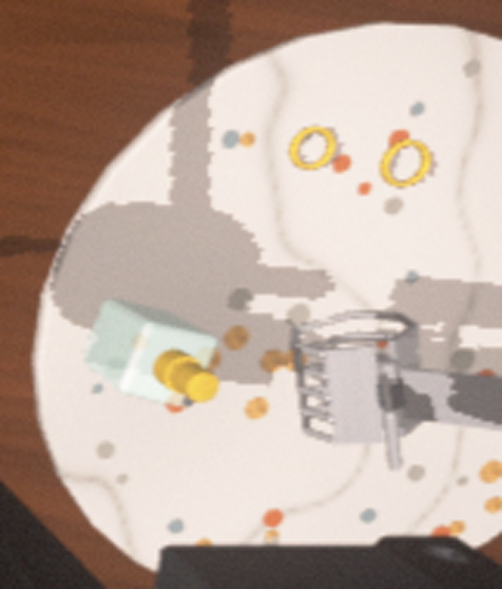

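View pics/ca2.png

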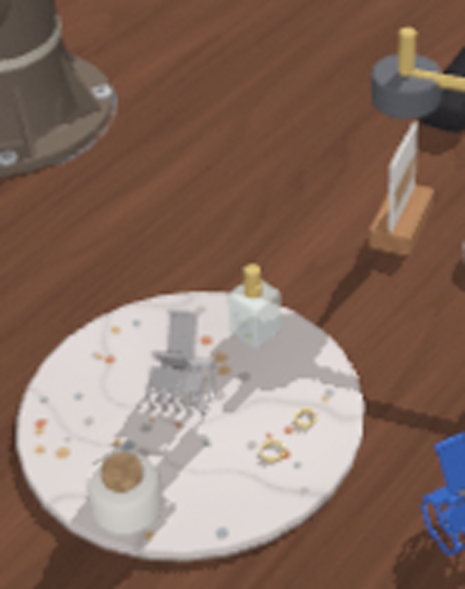

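```bash
python3 -m pendant '[[1,0,0,-0,0],[1,0,0,0.03,0],[1,0,0,0.03,0],[1,0,0,0.028,0],[0.32,0,-0,0,0],[0.32,0,0,0,0],[0.32,0,0,0,0],[0.32,0,0,0,0],[0.32,0,0,0,0]]'
python3 - <<'E'
from h import *
o,R=st()
h=np.array([.698,.149]);x=np.array(o['tcp_pos'][:2]);psi=np.arctan2(R[1,1],R[0,1])
th0=np.radians(197)
for k in range(12):
    th=th0-np.radians(55)*(k+1)/12
    n=h+.2*np.array([np.cos(th),np.sin(th)]);d=n-x
    print([round(d@[-np.sin(psi),np.cos(psi)]/.75,4),round(d@[np.cos(psi),np.sin(psi)]/.75,4)],n.round(3));x=n;psi-=.051
p=shot('wrist','wrist2.png')
E
```

```text
clock: 5.42
tcp_pos: [0.5064, 0.094, 0.2113]
orientation: [3.135, 0.206, 0.003]
force: [0.1, 0.7, 0.5]
gripper_width: 0.067
t 5.42 tcp [0.5064 0.094  0.2113] ydir -82.5 z [ 0.002  0.    -1.   ] F [0.1 0.7 0.5] w 0.067 q6 1.49
[np.float64(-0.0028), np.float64(-0.0165)] [0.503 0.106]
[np.float64(-0.0021), np.float64(-0.0212)] [0.5   0.122]
[np.float64(-0.0014), np.float64(-0.0213)] [0.498 0.138]
[np.float64(-0.0008), np.float64(-0.0213)] [0.498 0.154]
[np.float64(-0.0002), np.float64(-0.0213)] [0.499 0.17 ]
[np.float64(0.0004), np.float64(-0.0213)] [0.501 0.185]
[np.float64(0.001), np.float64(-0.0213)] [0.505 0.201]
[np.float64(0.0016), np.float64(-0.0213)] [0.51  0.216]
[np.float64(0.0023), np.float64(-0.0212)] [0.516 0.231]
[np.float64(0.0029), np.float64(-0.0211)] [0.523 0.245]
[np.float64(0.0035), np.float64(-0.021)] [0.531 0.259]
[np.float64(0.0041), np.float64(-0.0209)] [0.54  0.272]
```

View pics/wrist2.png

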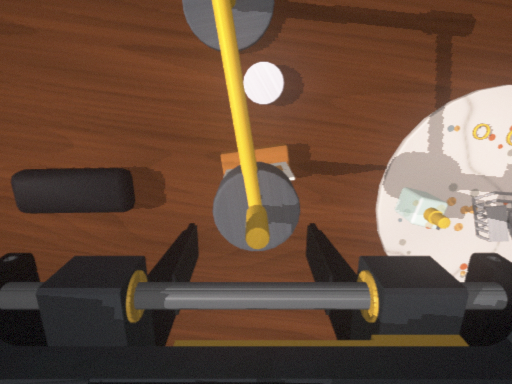

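```bash
python3 -m pendant '[[0.32,0,0,0,0],[0.32,0,0,0,0],[0.32,0,0,0,0],[0.32,0,0,0,0],[0.32,0,0,0,0],[0.32,0,0,0,0],[0.32,0,0,0,0],[0.32,-0.0028,-0.0165,0,0.034],[0.32,-0.0021,-0.0212,0,0.034]]'
```

```text
clock: 6.22
tcp_pos: [0.4994, 0.1213, 0.2102]
orientation: [3.141, 0.04, 0.0]
force: [0.9, -0.4, -0.3]
gripper_width: 0.0308
```

```bash
python3 -m pendant '[[0.32,-0.0014,-0.0213,0,0.034],[0.32,-0.0008,-0.0213,0,0.034],[0.32,0,-0.0213,0,0.034],[0.32,0.0004,-0.0213,0,0.034],[0.32,0.001,-0.0213,0,0.034],[0.32,0.0016,-0.0213,0,0.034],[0.32,0.0023,-0.0212,0,0.034],[0.32,0.0029,-0.0211,0,0.034],[0.32,0.0035,-0.021,0,0.034],[0.32,0.0041,-0.0209,0,0.034],[0.32,0,0,0,0],[0.32,0,0,0,0]]'
python3 - <<'E'
from h import *
st()
p=shot('wrist','wrist3.png');p=shot('side','side3.png')
E
```

```text
clock: 7.22
tcp_pos: [0.5399, 0.272, 0.2097]
orientation: [3.051, -0.745, -0.001]
force: [-0.9, 0.2, 0.0]
gripper_width: 0.0302
t 7.22 tcp [0.5399 0.272  0.2097] ydir -117.4 z [-0.001 -0.    -1.   ] F [-0.9  0.2  0. ] w 0.0302 q6 2.41
```

View pics/wrist3.png

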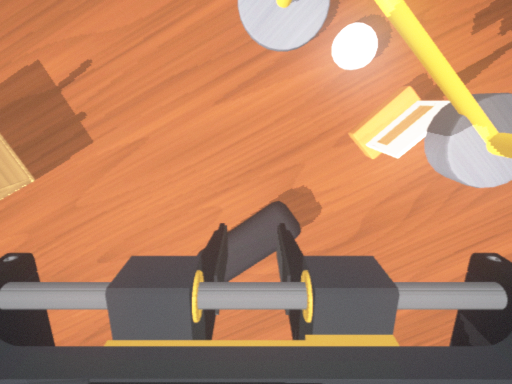

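View pics/side3.png

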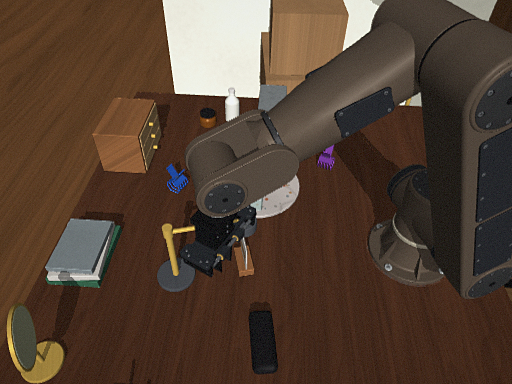

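Run:
```python
from h import *
np.set_printoptions(precision=4,suppress=True)
a=shot('scene','scene3.png');b=shot('side');w=shot('wrist')
print('peg top w',onz(w,(502,147),.247),onz(w,(502,147),.2))
print('tips',proj(w,robot.observe()['tcp_pos']))
```

```text
peg top w [0.5235 0.1164 0.247 ] [0.4993 0.0852 0.2   ]
tips [251.9212 215.739 ]
```

View pics/scene3.png

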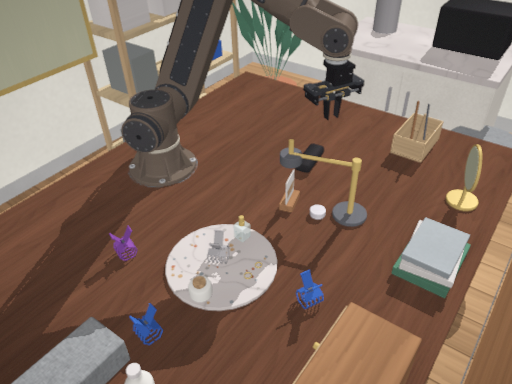

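Run:
```python
from h import *
np.set_printoptions(precision=4,suppress=True)
a=shot('scene');b=shot('side');w=shot('wrist')
t=robot.observe()['tcp_pos']
print('tcp',proj(a,t),proj(b,t),'peg hyp',proj(a,[.506,.09,.247]),proj(b,[.506,.09,.247]),proj(w,[.506,.09,.247]))
print('peg 200..',proj(a,[.506,.09,.2]),proj(b,[.506,.09,.2]),proj(w,[.506,.09,.2]))
print('peg tri scene/side',tri(a,(291,141.5),b,(244.5,206.5)))
print('base tri',tri(a,(349.5,214.5),b,(176,274.5)))
c=np.hstack([cv2.resize(a['pixels'][70:170,260:380],None,fx=3.3,fy=3.3),cv2.resize(b['pixels'][190:290,150:270],None,fx=3.3,fy=3.3)]);cv2.imwrite('pics/c3.png',c)
```

```text
tcp [328.8833 127.8027] [222.2823 272.9461] peg hyp [290.1918 140.0742] [243.4838 206.0971] [555.1348 152.6087]
peg 200.. [289.8235 153.0996] [243.4915 218.2542] [493.4636 141.9686]
peg tri scene/side [0.5061 0.0895 0.2434]
base tri [0.6997 0.1491 0.0027]
```

View pics/c3.png

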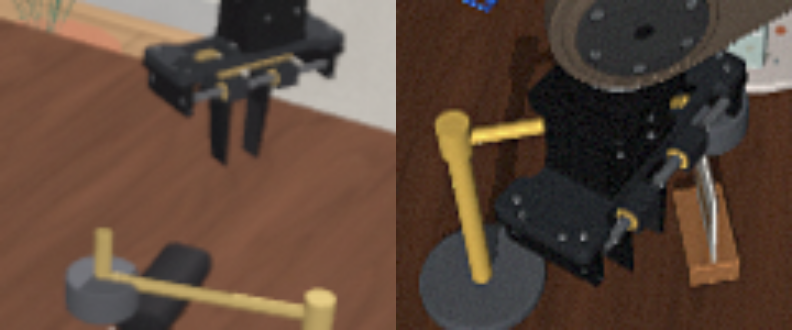

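Run:
```python
from h import *
np.set_printoptions(precision=4,suppress=True)
a=shot('scene');b=shot('side');w=shot('wrist')
print(tri(a,(332,118.3),b,(215.5,273.7)), st()[0]['tcp_pos'])
e,d=ray(a,(332,118.3));e2,d2=ray(b,(215.5,273.7));print(np.cross(d,d2)@(e-e2)/np.linalg.norm(np.cross(d,d2)))
print(w['eye'],w['rotation'])
b0=cv2.imread('pics/side0.png');a0=cv2.imread('pics/scene0.png')
t=[.6247,.0001,.1744];print(proj(a,t),proj(b,t))
cv2.imwrite('pics/c0.png',np.hstack([cv2.resize(a0[120:200,260:360],None,fx=4,fy=4),cv2.resize(b0[140:220,150:250],None,fx=4,fy=4)]))
```

```text
t 7.77 tcp [0.5401 0.2718 0.2103] ydir -117.6 z [ 0.  0. -1.] F [ 0.2 -0.6  0. ] w 0.0303 q6 2.41
[0.546  0.2899 0.2374] [0.5401 0.2718 0.2103]
0.012599394422405326
[0.6136 0.2332 0.4221] [-0.1828  0.3049 -2.0342]
[307.564  188.4303] [204.9174 198.2994]
```

View pics/c0.png

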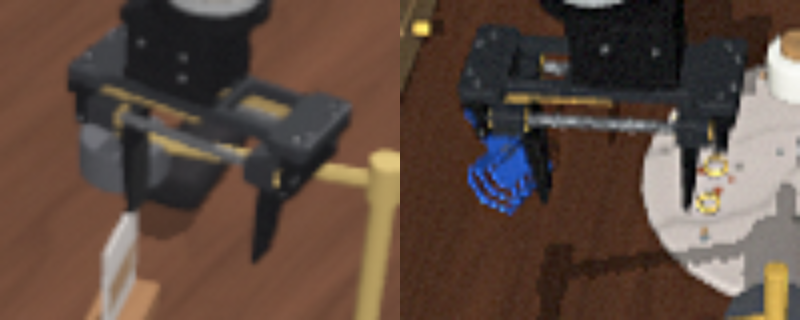

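Run:
```python
from h import *
np.set_printoptions(precision=4,suppress=True)
a=shot('scene');b=shot('side');w=shot('wrist')
print('start', tri(a,(293,172),b,(221.8,192.5)),tri(a,(323.75,185.5),b,(186.3,190)))
# table plane points check: lamp base, tray
print(robot.observe()['qpos'])
cv2.imwrite('pics/w3.png',cv2.resize(w['pixels'][190:330,170:340],None,fx=4.5,fy=4.2))
# expected finger tip pixels in wrist
o,R=st();t=np.array(o['tcp_pos'])
for s in(-1,1):
  for dz in (0,-.019,-.027): print(s,dz,proj(w,t+R[:,1]*s*.0153+R[:,2]*dz))
```

```text
start [0.5729 0.005  0.2075] [0.6744 0.002  0.2058]
[ 0.3572  0.4293  1.5658 -0.      1.1464  2.4092]
t 7.92 tcp [0.5401 0.2719 0.2102] ydir -117.6 z [ 0.  0. -1.] F [ 0.5 -0.3  0.2] w 0.0304 q6 2.41
-1 0 [231.6808 215.7501]
-1 -0.019 [229.8921 225.8077]
-1 -0.027 [229.0422 230.5866]
1 0 [272.3858 215.7724]
1 -0.019 [274.143  225.8337]
1 -0.027 [274.9779 230.6144]
```

View pics/w3.png

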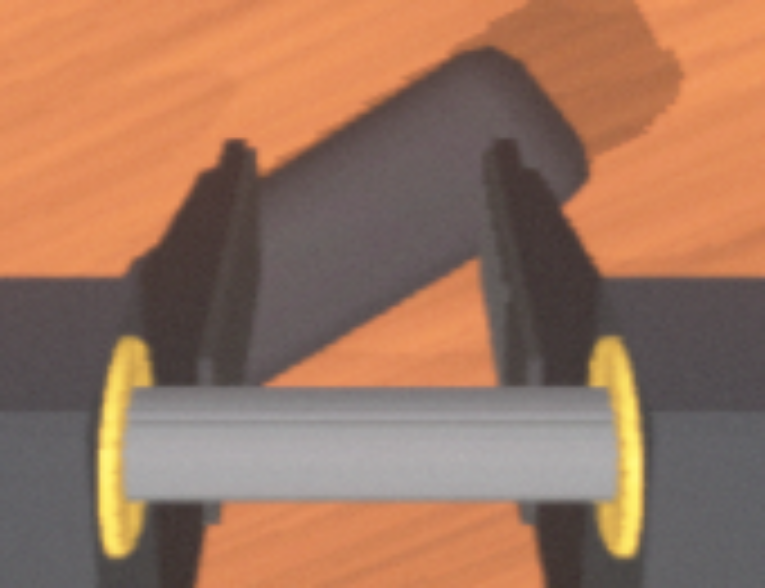

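```bash
python3 -m pendant '[[1,0,0,-0.05,0],[1,0,0,-0.05,0],[1,0,0,0,-0.08],[1,0,0,0,-0.08],[1,0,0,0,-0.08],[1,0,0,0,-0.08],[1,0,0,0,-0.08]]';python3 -m pendant '[[1,-0.0149,0.0471,0,0],[1,-0.0149,0.0471,0,0],[1,-0.0149,0.0471,0,0],[1,-0.0149,0.0471,0,0],[1,-0.0149,0.0471,0,0],[1,0,0,0.04,0],[1,0,0,0.04,0],[1,0,0,0.03,0],[1,0,0,0,0],[1,0,0,0,0]]'
python3 - <<'E'
from h import *
np.set_printoptions(precision=4,suppress=True)
o,R=st();t=np.array(o['tcp_pos'])
a=shot('scene');b=shot('side')
for s in(-1,1):print(proj(a,t+s*.0475*R[:,1]),proj(b,t+s*.0475*R[:,1]))
cv2.imwrite('pics/c4.png',np.hstack([cv2.resize(a['pixels'][90:190,240:340],None,fx=4,fy=4),cv2.resize(b['pixels'][160:260,190:290],None,fx=4,fy=4)]))
E
```

```text
clock: 8.5
tcp_pos: [0.5401, 0.2719, 0.2852]
orientation: [3.135, 0.196, 0.0]
force: [0.5, 0.4, 0.6]
gripper_width: 0.0719
clock: 9.33
tcp_pos: [0.5054, 0.0899, 0.2027]
orientation: [-3.136, -0.187, 0.002]
force: [-0.1, 0.8, 0.6]
gripper_width: 0.0951
t 9.33 tcp [0.5054 0.0899 0.2027] ydir -83.2 z [-0.001 -0.    -1.   ] F [-0.1  0.8  0.6] w 0.0951 q6 1.5
[296.3436 144.7524] [244.3589 231.4175]
[282.6941 160.2708] [243.087  204.5961]
```

View pics/c4.png

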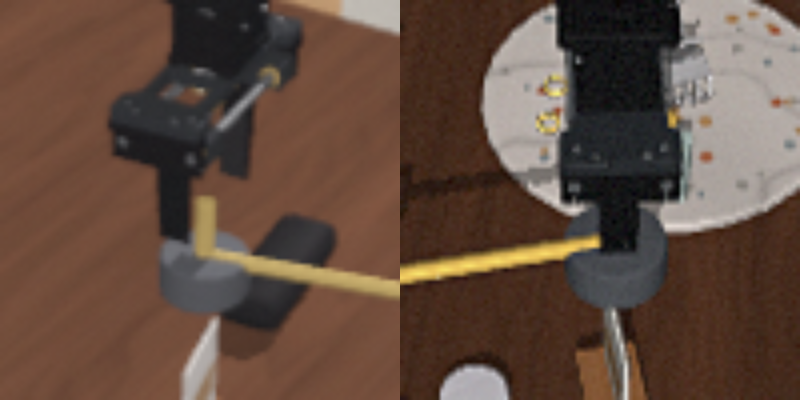

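```bash
python3 -m pendant '[[1,0,0,0.015,0],[1,0,0,0.015,0],[1,0,0,0,0]]'
python3 - <<'E'
from h import *
o,R=st()
a=shot('scene');b=shot('side')
cv2.imwrite('pics/c5.png',np.hstack([cv2.resize(a['pixels'][90:190,240:340],None,fx=4,fy=4),cv2.resize(b['pixels'][160:260,190:290],None,fx=4,fy=4)]))
E
```

```text
clock: 9.68
tcp_pos: [0.5055, 0.0901, 0.1802]
orientation: [3.136, 0.187, 0.0]
force: [-1.2, 0.5, -0.6]
gripper_width: 0.095
t 9.68 tcp [0.5055 0.0901 0.1802] ydir -83.2 z [ 0. -0. -1.] F [-1.2  0.5 -0.6] w 0.095 q6 1.5
```

View pics/c5.png

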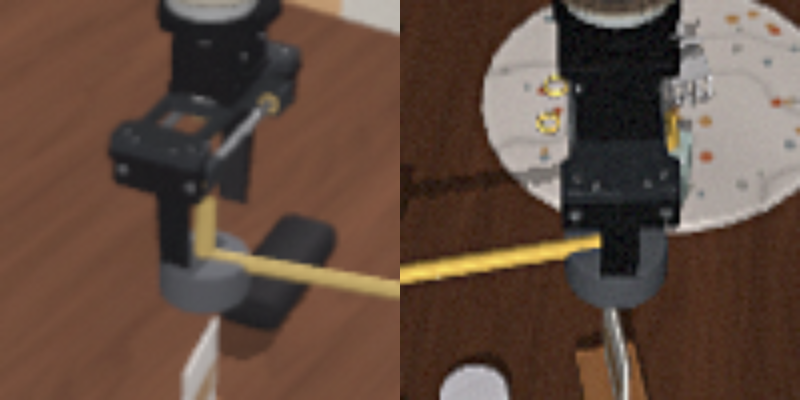

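```bash
python3 -m pendant '[[0.32,0,0,-0.01,0],[0.32,0,0,0,0],[0.32,0,0,0,0],[0.32,0,0,0,0],[0.32,0,0,0,0],[0.32,0,0,0,0],[0.32,0,0,0,0],[0.32,0,0,0,0],[0.32,0,0,0,0],[0.32,0,0,0,0],[0.32,-0.0025,-0.0213,0,0.034],[0.32,-0.0021,-0.0212,0,0.034]]'
python3 - <<'E'
from h import *
o,R=st()
a=shot('scene');b=shot('wrist')
cv2.imwrite('pics/c6.png',np.hstack([cv2.resize(a['pixels'][90:190,240:340],None,fx=4,fy=4),cv2.resize(b['pixels'][150:250,200:300],None,fx=4,fy=4)]))
E
```

```text
clock: 10.78
tcp_pos: [0.499, 0.121, 0.1876]
orientation: [3.141, 0.021, -0.001]
force: [-1.0, -1.6, -0.1]
gripper_width: 0.031
t 10.78 tcp [0.499  0.121  0.1876] ydir -89.2 z [-0. -0. -1.] F [-1.  -1.6 -0.1] w 0.031 q6 1.67
```

View pics/c6.png

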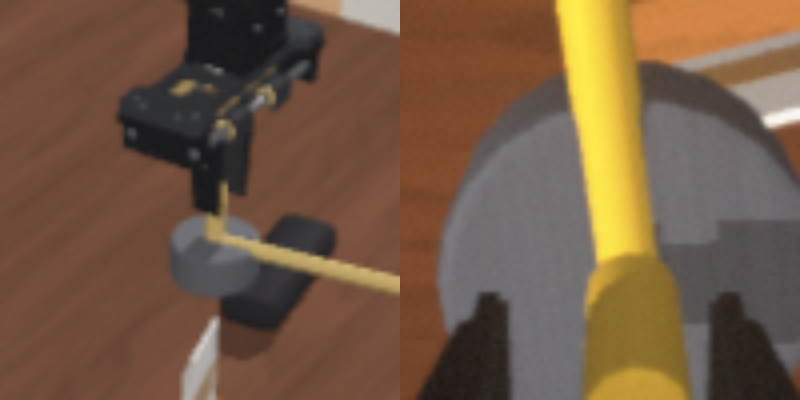

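Now the head moves with the fingers (card top edge emerging). I continue the arc.

```bash
python3 -m pendant '[[0.32,-0.0014,-0.0213,0,0.034],[0.32,-0.0008,-0.0213,0,0.034],[0.32,0,-0.0213,0,0.034],[0.32,0.0004,-0.0213,0,0.034],[0.32,0.001,-0.0213,0,0.034],[0.32,0.0016,-0.0213,0,0.034],[0.32,0.0023,-0.0212,0,0.034],[0.32,0.0029,-0.0211,0,0.034],[0.32,0.0035,-0.021,0,0.034],[0.32,0.0041,-0.0209,0,0.034],[0.32,0.0045,-0.0207,0,0.034],[0.32,0,0,0,0]]'
python3 - <<'E'
from h import *
st()
p=shot('wrist','wrist7.png');p=shot('scene','scene7.png')
E
```

```text
clock: 11.88
tcp_pos: [0.5534, 0.2842, 0.1872]
orientation: [-3.026, 0.844, -0.001]
force: [-1.0, -0.2, -0.8]
gripper_width: 0.0302
t 11.88 tcp [0.5534 0.2842 0.1872] ydir -121.2 z [ 0.  0. -1.] F [-1.  -0.2 -0.8] w 0.0302 q6 2.48
```

View pics/wrist7.png

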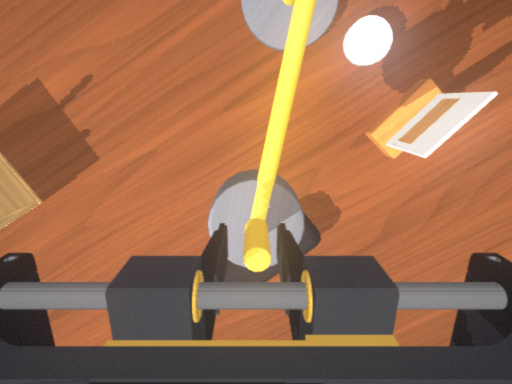

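View pics/scene7.png

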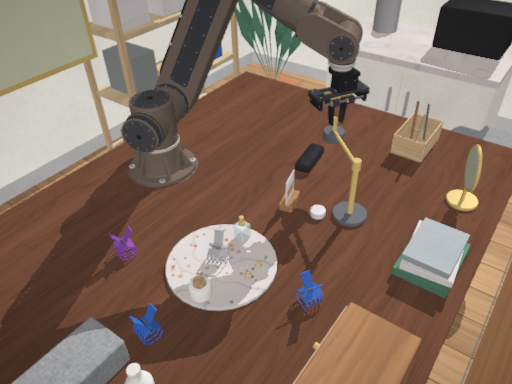

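```bash
python3 -m pendant '[[1,0,0,-0.05,0],[1,0,0,-0.05,0],[1,0,0,-0.04,0],[1,0,0,0,-0.08],[1,0,0,0,-0.08],[1,0,0,0,-0.08],[1,0,0,0,-0.08],[1,0,0,0,-0.08]]';python3 -m pendant '[[1,-0.0107,0.047,0,0],[1,-0.0107,0.047,0,0],[1,-0.0107,0.047,0,0],[1,-0.0107,0.047,0,0],[1,-0.0107,0.047,0,0],[1,-0.0107,0.047,0,0],[1,-0.0107,0.047,0,0],[1,-0.0107,0.047,0,0],[1,0,0,0,0]]'
python3 - <<'E'
from h import *
st()
p=shot('wrist','wrist8.png');cv2.imwrite('pics/wrist8b.png',cv2.resize(p['pixels'],(800,600),interpolation=cv2.INTER_CUBIC));p=shot('scene','scene8.png');p=shot('side','side8.png')
E
```

```text
clock: 12.65
tcp_pos: [0.5516, 0.2821, 0.2929]
orientation: [3.14, 0.1, 0.0]
force: [0.6, 0.1, -0.3]
gripper_width: 0.0784
clock: 13.4
tcp_pos: [0.5019, -0.0071, 0.2929]
orientation: [3.139, 0.085, 0.0]
force: [0.1, 0.1, 0.5]
gripper_width: 0.0952
t 13.4 tcp [ 0.5019 -0.0071  0.2929] ydir -86.9 z [ 0.    -0.001 -1.   ] F [0.1 0.1 0.5] w 0.0952 q6 1.37
```

View pics/wrist8b.png

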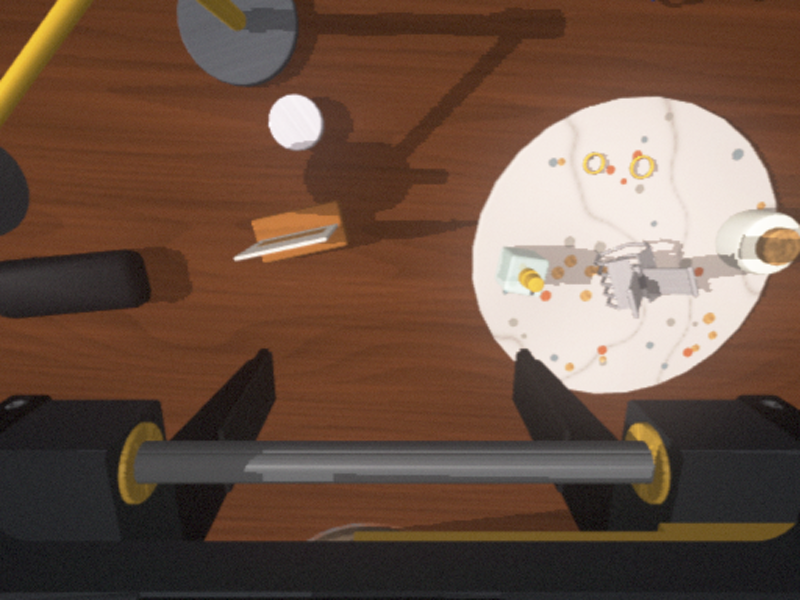

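View pics/side8.png

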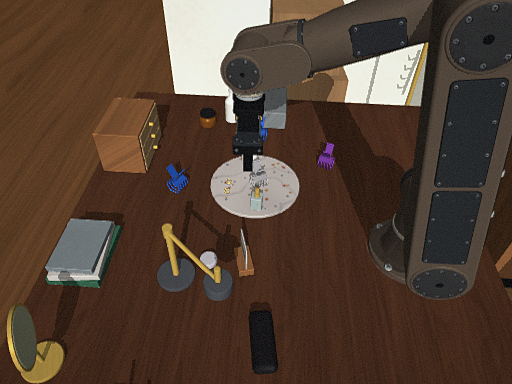

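Run:
```python
from h import *
np.set_printoptions(precision=4,suppress=True)
o,R=st();t=np.array(o['tcp_pos'])
a=shot('scene');b=shot('side');w=shot('wrist')
cv2.imwrite('pics/c9.png',np.hstack([cv2.resize(a['pixels'][120:200,200:300],None,fx=4,fy=4),cv2.resize(b['pixels'][110:190,200:300],None,fx=4,fy=4)]))
for s in(-1,1):
  for dz in(0,.02,.03,.04,.05):
    X=t+s*.05*R[:,1]+[0,0,dz];print(s,dz,(proj(a,X)-[200,120])*4,(proj(b,X)-[200,110])*4+[400,0],proj(w,t+s*.0475*R[:,1]+[0,0,dz])*1.5625)
cv2.imwrite('pics/cw9.png',cv2.resize(w['pixels'][100:220,290:512],None,fx=3.55,fy=3.55,interpolation=cv2.INTER_CUBIC))
cv2.imwrite('pics/ck9.png',cv2.resize(w['pixels'][110:190,130:240],None,fx=7,fy=7,interpolation=cv2.INTER_CUBIC))
cv2.imwrite('pics/cb9.png',cv2.resize(b['pixels'][145:285,205:305],None,fx=4.2,fy=4.2,interpolation=cv2.INTER_CUBIC))
```

```text
t 13.55 tcp [ 0.5031 -0.0024  0.2929] ydir -86.8 z [ 0.  0. -1.] F [ 0.   1.4 -0.3] w 0.0953 q6 1.38
-1 0 [323.7036  50.2687] [588.1669 287.9967] [297.174  338.0158]
-1 0.02 [324.0088  26.1446] [588.3459 265.0327] [288.2324 354.6819]
-1 0.03 [324.1637  13.9018] [588.4373 253.3159] [283.1137 364.2224]
-1 0.04 [324.3202   1.5362] [588.5299 241.4383] [277.4754 374.7314]
-1 0.05 [324.4782 -10.9542] [588.6237 229.3966] [271.2342 386.3641]
1 0 [249.3932 116.6487] [591.3334 188.4802] [494.6777 338.45  ]
1 0.02 [248.9368  91.9351] [591.5407 165.7713] [503.94   355.1623]
1 0.03 [248.705   79.3833] [591.6463 154.2002] [509.2425 364.7297]
1 0.04 [248.4707  66.6988] [591.7533 142.4808] [515.0834 375.2687]
1 0.05 [248.234   53.8793] [591.8617 130.6104] [521.5492 386.9352]
```

View pics/c9.png

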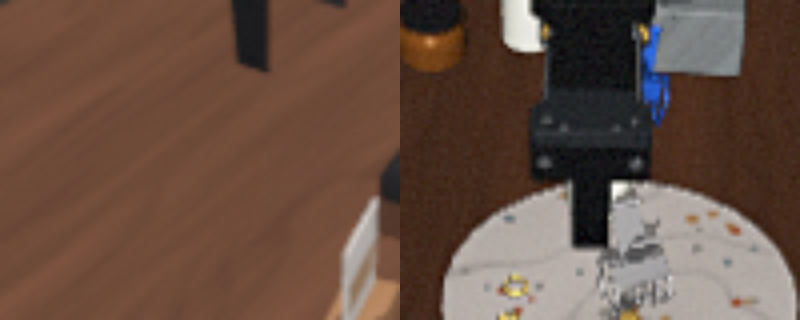

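View pics/cw9.png

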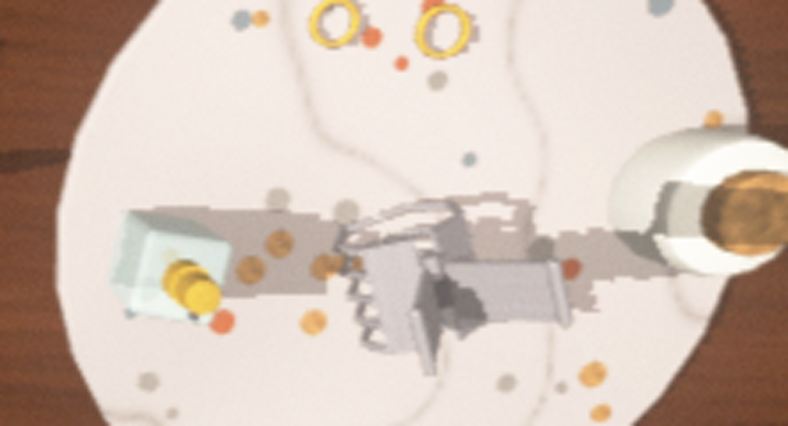

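View pics/ck9.png

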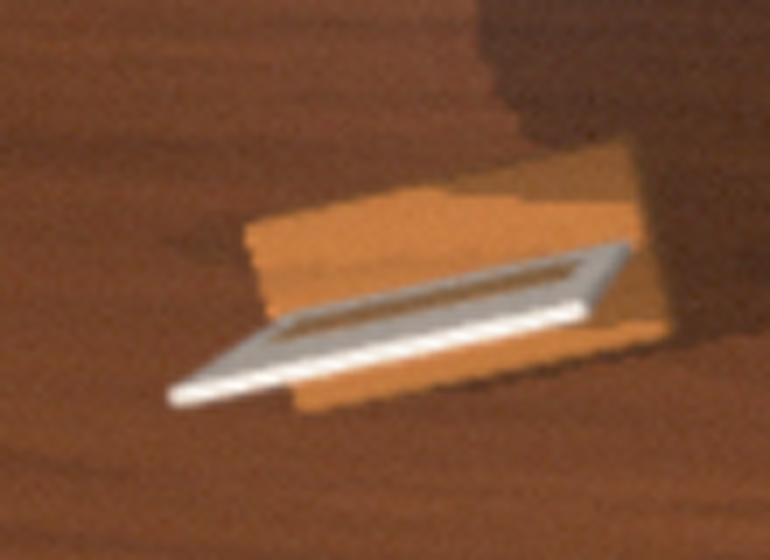

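View pics/cb9.png

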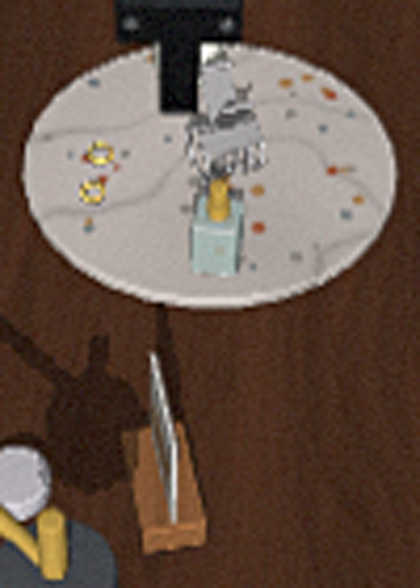

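```bash
python3 - <<'E'
from h import *
np.set_printoptions(precision=4,suppress=True)
w=shot('wrist')
f=lambda u:onz(w,(130+u[0]/7,110+u[1]/7),.112)
A=f((172,395));B=f((585,307));print(A,B,(A+B)/2,np.linalg.norm(A-B),np.degrees(np.arctan2(*(B-A)[1::-1])))
b=shot('side');g=lambda u:onz(b,(205+u[0]/4.2,145+u[1]/4.2),.112)
# side card top edge ends
print(g((152,355)),g((175,425)))
cv2.imwrite('pics/ckb.png',cv2.resize(b['pixels'][220:285,225:275],None,fx=9,fy=9,interpolation=cv2.INTER_CUBIC))
for z,n in((.112,'edge'),): print(proj(b,A),proj(b,B))
f2=lambda u:onz(w,(290+u[0]/3.55,100+u[1]/3.55),.1)
P=f2((553,262));Q=f2((568,325));print('lever',P,Q,np.linalg.norm(P-Q),np.degrees(np.arctan2(*(Q-P)[1::-1])))
E
python3 -m pendant '[[1,-0.006,0.0456,0,0],[1,-0.006,0.0456,0,0],[1,-0.006,0.0456,0,0],[1,-0.006,0.0456,0,0],[1,-0.006,0.0456,0,0],[1,-0.006,0.0456,0,0],[1,-0.006,0.0456,0,0],[1,0,0,0,-0.078],[1,0,0,0,-0.078],[1,0,0,0,0]]'
python3 - <<'E'
from h import *
st()
p=shot('wrist','wrist10.png');cv2.imwrite('pics/wrist10b.png',cv2.resize(p['pixels'],(800,600),interpolation=cv2.INTER_CUBIC))
E
```

```text
[0.4955 0.128  0.112 ] [0.5168 0.0502 0.112 ] [0.5061 0.0891 0.112 ] 0.08062405828549517 -74.67103369733886
[0.5156 0.0556 0.112 ] [0.4952 0.114  0.112 ]
[246.1692 250.2573] [240.9201 228.0645]
lever [ 0.5056 -0.2676  0.1   ] [ 0.4808 -0.2797  0.1   ] 0.027615693563634903 -153.9417558066798
clock: 14.63
tcp_pos: [0.4857, -0.2427, 0.2923]
orientation: [-3.107, -0.462, 0.001]
force: [0.6, -0.2, -0.1]
gripper_width: 0.0951
t 14.63 tcp [ 0.4857 -0.2427  0.2923] ydir -73.1 z [-0.001  0.    -1.   ] F [ 0.6 -0.2 -0.1] w 0.0951 q6 0.69
```

View pics/wrist10b.png

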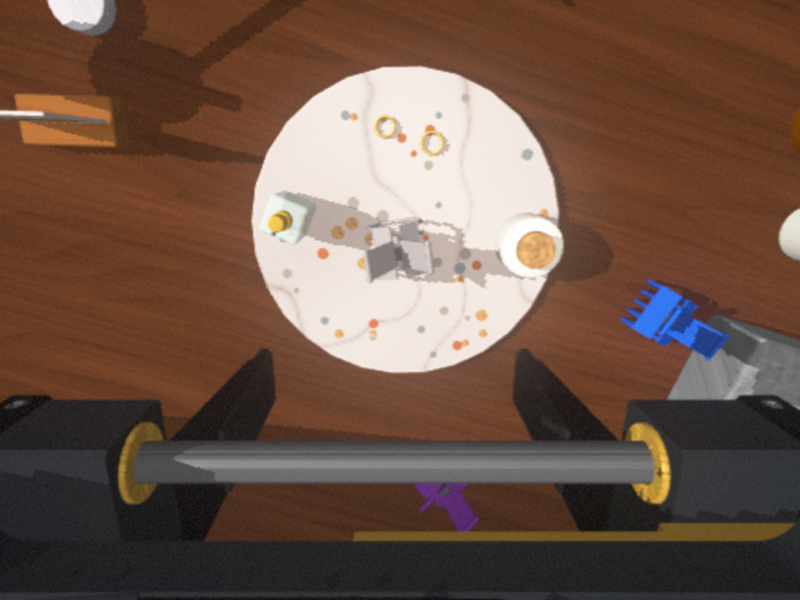

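View pics/ckb.png

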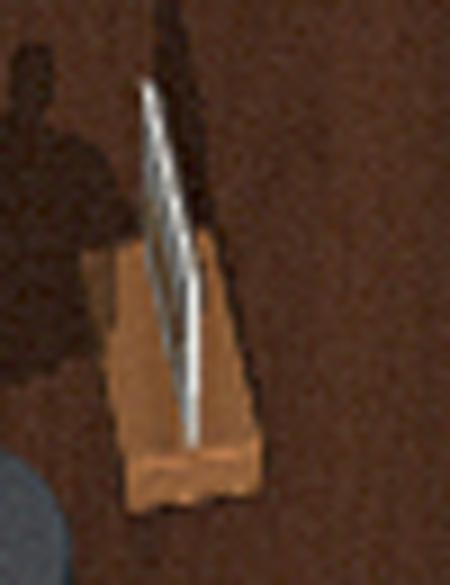

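Run:
```python
from h import *
np.set_printoptions(precision=4,suppress=True)
w=cv2.imread('pics/wrist10.png')
cv2.imwrite('pics/cw10.png',cv2.resize(w[130:190,220:300],None,fx=9.5,fy=9.5,interpolation=cv2.INTER_CUBIC))
a=shot('scene')['pixels']
cv2.imwrite('pics/ca10.png',cv2.resize(a[215:300,180:270],None,fx=7,fy=7,interpolation=cv2.INTER_CUBIC))
```

```text
(no output)
```

View pics/cw10.png

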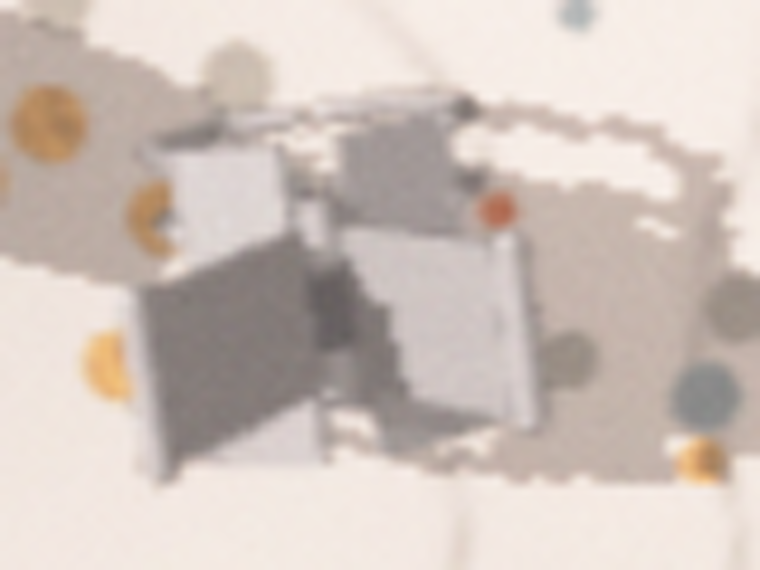

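View pics/ca10.png

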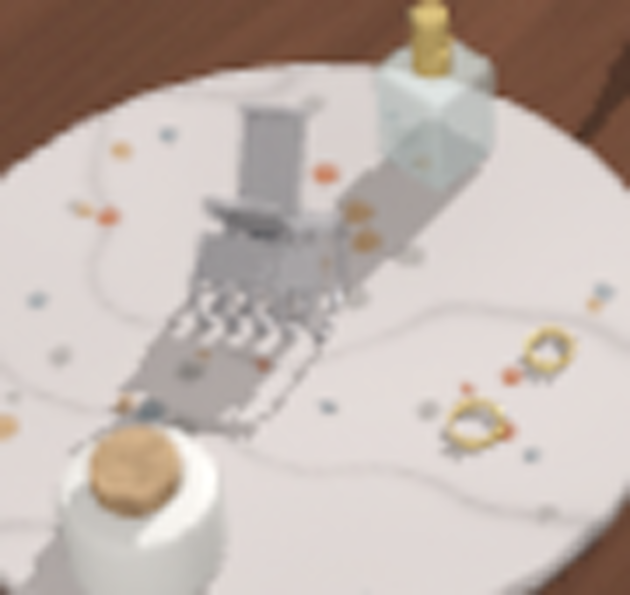

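Run:
```python
from h import *
np.set_printoptions(precision=4,suppress=True)
o,R=st()
w=shot('wrist');a=shot('scene');b=shot('side')
f=lambda u:onz(w,(220+u[0]/9.5,130+u[1]/9.5),.1)
L1,L2,R1,R2=map(f,((138,290),(160,475),(508,240),(530,422)))
L=(L1+L2)/2;Q=(R1+R2)/2;ang=lambda d:np.degrees(np.arctan2(d[1],d[0]))
print(L,Q,(L+Q)/2,np.linalg.norm(L-Q),'y',ang(Q-L),'x',ang(L1-L2),ang(R1-R2),np.linalg.norm(L1-L2))
c=(L+Q)/2;c[2]=.100
print('proj scene',proj(a,L),proj(a,Q),'side',proj(b,L),proj(b,Q), (proj(a,L)-[180,215])*7,(proj(a,Q)-[180,215])*7)
y=(R[:,1]);d=(c-o['tcp_pos'])
print('delta tool',R.T@d)
```

```text
t 14.73 tcp [ 0.4858 -0.2422  0.2926] ydir -73.6 z [-0.  0. -1.] F [-0.  -0.2  0.1] w 0.0947 q6 0.7
[ 0.4713 -0.2231  0.1   ] [ 0.4936 -0.272   0.1   ] [ 0.4824 -0.2475  0.1   ] 0.05374680826853365 y -65.44781777837981 x 22.19899353172533 24.467551514524388 0.02742662447061652
proj scene [218.0413 230.7825] [212.789  244.3805] side [261.4618 169.439 ] [255.7701 159.7917] [266.2894 110.4774] [229.5231 205.6633]
delta tool [-0.0047  0.0042  0.1926]
```

```bash
python3 -m pendant '[[1,0,0,0,-0.082],[1,-0.0042,0.0037,0,0],[1,0,0,0.045,0],[1,0,0,0.045,0],[1,0,0,0.045,0],[1,0,0,0.045,0],[1,0,0,0.045,0],[1,0,0,0,0]]'
python3 - <<'E'
from h import *
o,R=st()
w=shot('wrist','wrist11.png');a=shot('scene');b=shot('side')
t=np.array(o['tcp_pos'])
cv2.imwrite('pics/c11.png',np.hstack([cv2.resize(a['pixels'][190:290,160:270],None,fx=3.6,fy=3.6),cv2.resize(b['pixels'][110:210,200:310],None,fx=3.6,fy=3.6)]))
for s in(-1,1): 
    X=t+s*.0475*R[:,1]+[0,0,.037];print((proj(a,X)-[160,190])*3.6,(proj(b,X)-[200,110])*3.6+[396,0])
E
```

```text
clock: 15.55
tcp_pos: [0.4814, -0.245, 0.1189]
orientation: [-3.07, -0.636, 0.009]
force: [-0.1, 0.6, -0.2]
gripper_width: 0.0951
t 15.55 tcp [ 0.4814 -0.245   0.1189] ydir -66.6 z [-0.007  0.005 -1.   ] F [-0.1  0.6 -0.2] w 0.0951 q6 0.57
[212.52634115  73.3933758 ] [627.64989791 183.59206285]
[175.51567549 159.3767239 ] [592.07803887 122.56999941]
```

View pics/c11.png

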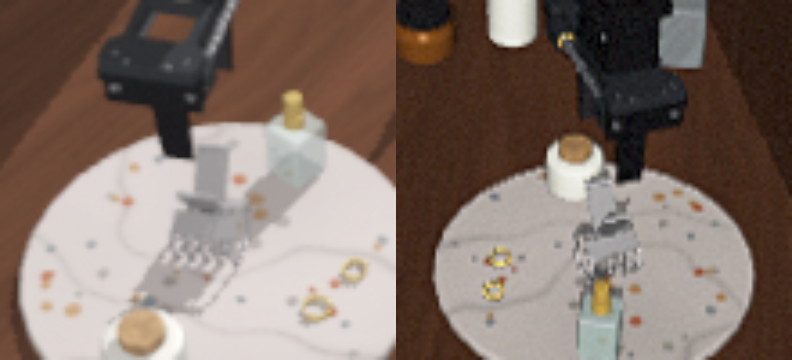

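View pics/wrist11.png

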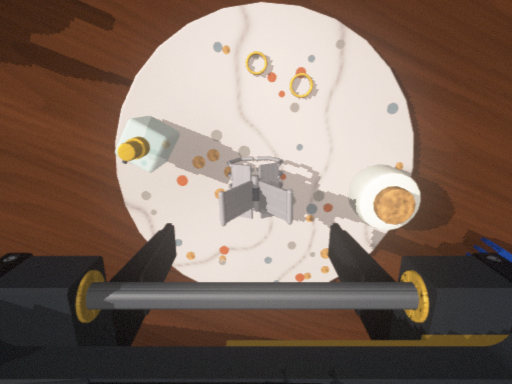

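Run:
```python
from h import *
np.set_printoptions(precision=4,suppress=True)
o,R=st()
w=shot('wrist')
cv2.imwrite('pics/cw12.png',cv2.resize(w['pixels'][145:235,200:310],None,fx=7,fy=6.6,interpolation=cv2.INTER_CUBIC))
```

```text
t 15.7 tcp [ 0.4845 -0.247   0.1254] ydir -66.5 z [ 0.001 -0.001 -1.   ] F [0.5 0.5 0.2] w 0.0948 q6 0.57
```

View pics/cw12.png

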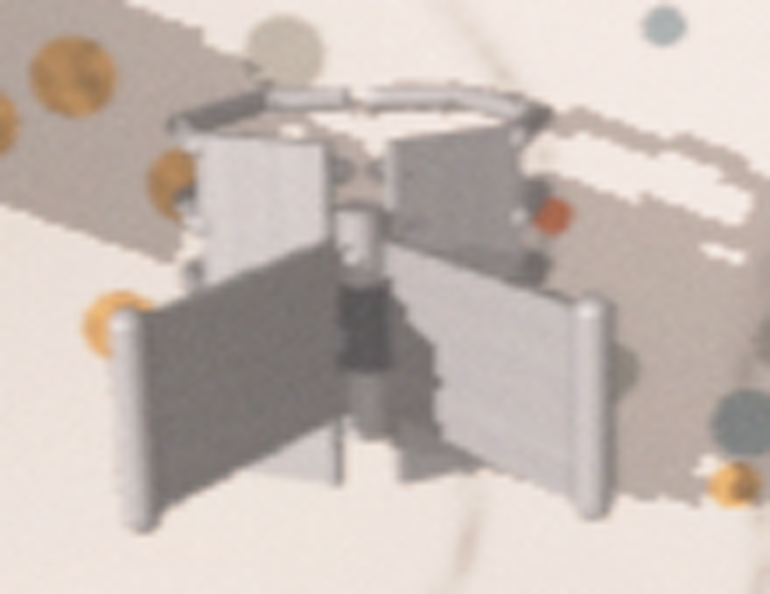

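Run:
```python
from h import *
np.set_printoptions(precision=4,suppress=True)
o,R=st()
w=shot('wrist')
f=lambda u:onz(w,(200+u[0]/7,145+u[1]/6.6),.097)
L1,L2,R1,R2=map(f,((125,318),(142,522),(592,305),(594,508)))
ang=lambda d:np.degrees(np.arctan2(d[1],d[0]))
L=(L1+L2)/2;Q=(R1+R2)/2
print((L+Q)/2,np.linalg.norm(L-Q),ang(Q-L),ang(L1-L2),ang(R1-R2),'rel',R.T@((L+Q)/2-o['tcp_pos']))
```

```text
t 15.75 tcp [ 0.4847 -0.2472  0.126 ] ydir -66.4 z [ 0.002 -0.002 -1.   ] F [0.8 0.1 0.4] w 0.0951 q6 0.57
[ 0.4812 -0.2488  0.097 ] 0.05563019384083653 -64.55037638881186 26.010461325893846 25.889040835663064 rel [-0.004 -0.     0.029]
```

```bash
python3 -m pendant '[[1,-0.004,0,0,-0.022],[1,0,0,0.034,0],[1,0,0,0.034,0],[1,0,0,0.034,0],[1,0,0,0,0],[1,0,0,0,0],[1,0,0,0,0]]'
python3 - <<'E'
from h import *
o,R=st()
w=shot('wrist');a=shot('scene');b=shot('side')
cv2.imwrite('pics/c13.png',np.hstack([cv2.resize(a['pixels'][190:290,160:270],None,fx=3.6,fy=3.6),cv2.resize(b['pixels'][110:210,200:310],None,fx=3.6,fy=3.6)]))
cv2.imwrite('pics/w13.png',w['pixels'])
E
```

```text
clock: 16.38
tcp_pos: [0.482, -0.2483, 0.0494]
orientation: [3.062, 0.694, 0.003]
force: [0.7, 0.5, 0.4]
gripper_width: 0.095
t 16.38 tcp [ 0.482  -0.2483  0.0494] ydir -64.5 z [ 0.002 -0.001 -1.   ] F [0.7 0.5 0.4] w 0.095 q6 0.53
```

View pics/c13.png

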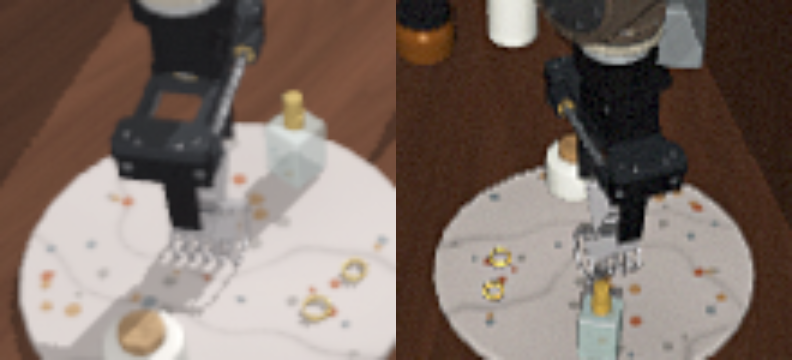

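View pics/w13.png

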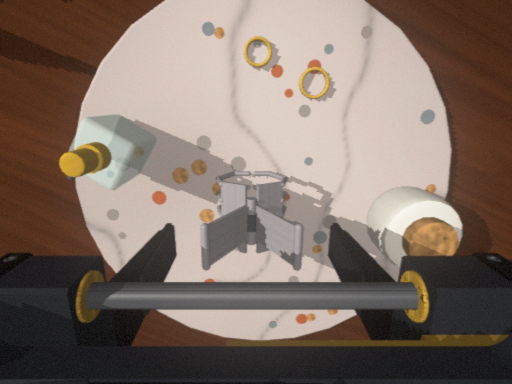

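Run:
```python
from h import *
np.set_printoptions(precision=4,suppress=True)
o,R=st();t=np.array(o['tcp_pos'])
w=shot('wrist')
for z in(.0864,.097,.1):print(z,proj(w,[t[0],t[1],z]))
for z in(.095,.098,.1):
  P=(onz(w,(204,245.5),z)+onz(w,(299,244),z))/2
  print(z,P,R.T@(P-t),onz(w,(204,245.5),z)-onz(w,(299,244),z))
```

```text
t 16.53 tcp [ 0.4818 -0.2482  0.0492] ydir -64.5 z [ 0.002 -0.002 -1.   ] F [ 0.4 -0.3  0.2] w 0.0949 q6 0.53
0.0864 [251.9153 237.4176]
0.097 [251.9421 245.0592]
0.1 [251.9502 247.38  ]
0.095 [ 0.481  -0.2483  0.095 ] [-0.0007 -0.0002 -0.0458] [-0.0257  0.0516  0.    ]
0.098 [ 0.4823 -0.2477  0.098 ] [ 0.0008 -0.0002 -0.0488] [-0.0253  0.0507  0.    ]
0.1 [ 0.4832 -0.2472  0.1   ] [ 0.0018 -0.0002 -0.0508] [-0.025  0.05   0.   ]
```

```bash
python3 -m pendant '[[0,0,0,0,0],[0,0,0,0,0],[0,0,0,0,0],[0,0,0,0,0],[0,0,0,0,0],[0,0,0,0,0],[0,0,0,0,0],[0,0,0,0,0],[0,0,0,0,0],[0,0,0,0,0],[0,0,0,0,0],[0,0,0,0,0]]'
python3 -m pendant '[[0,0,0,0,0],[0,0,0,0,0],[0,0,0,0,0],[0,0,0,0,0],[0,0,0,0,0],[0,0,0,0,0]]'
python3 - <<'E'
from h import *
o,R=st()
w=shot('wrist','w14.png');a=shot('scene');b=shot('side')
cv2.imwrite('pics/c14.png',np.hstack([cv2.resize(a['pixels'][190:290,160:270],None,fx=3.6,fy=3.6),cv2.resize(b['pixels'][110:210,200:310],None,fx=3.6,fy=3.6)]))
E
```

```text
clock: 17.58
tcp_pos: [0.4817, -0.2482, 0.0483]
orientation: [3.062, 0.694, 0.002]
force: [-0.1, -0.4, 7.8]
gripper_width: 0.0207
clock: 18.08
tcp_pos: [0.4819, -0.2485, 0.0483]
orientation: [3.062, 0.694, 0.003]
force: [0.4, -1.0, 7.0]
gripper_width: 0.0194
t 18.08 tcp [ 0.4819 -0.2485  0.0483] ydir -64.5 z [ 0.002 -0.002 -1.   ] F [ 0.4 -1.   7. ] w 0.0194 q6 0.53
```

View pics/c14.png

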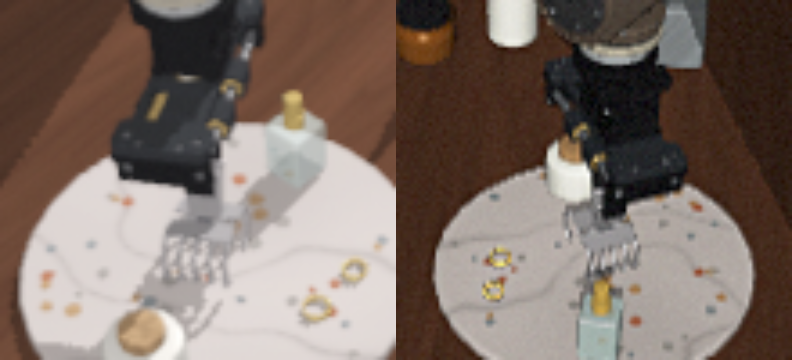

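View pics/w14.png

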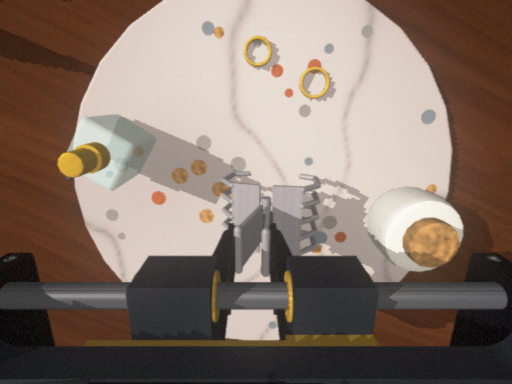

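```bash
python3 -m pendant '[[0,0,0,-0.01,0],[0,0,0,-0.02,0],[0,0,0,-0.03,0],[0,0,0,-0.04,0],[0,0,0,-0.04,0],[0,0,0,0,0],[0,0,0,0,0],[0,0,0,0,0],[0,0,0,0,0]]'
python3 - <<'E'
from h import *
o,R=st()
w=shot('wrist','w15.png');a=shot('scene');b=shot('side')
cv2.imwrite('pics/c15.png',np.hstack([cv2.resize(a['pixels'][150:260,160:270],None,fx=3.6,fy=3.6),cv2.resize(b['pixels'][90:200,200:310],None,fx=3.6,fy=3.6)]))
E
```

```text
clock: 18.98
tcp_pos: [0.4804, -0.2473, 0.1513]
orientation: [-3.062, -0.694, 0.002]
force: [-0.7, -0.3, -0.6]
gripper_width: 0.0192
t 18.98 tcp [ 0.4804 -0.2473  0.1513] ydir -64.5 z [-0.002  0.001 -1.   ] F [-0.7 -0.3 -0.6] w 0.0192 q6 0.53
```

View pics/c15.png

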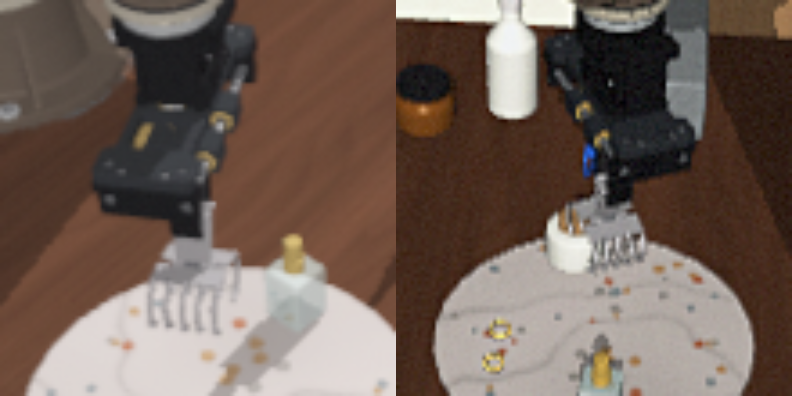

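View pics/w15.png

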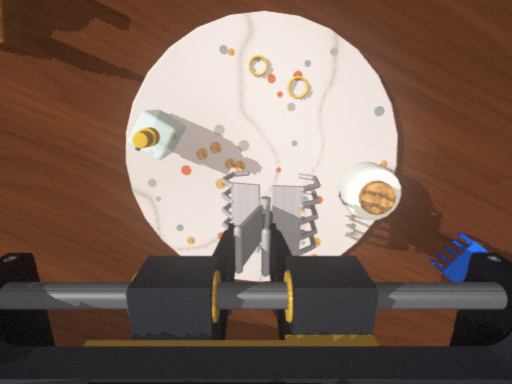

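```bash
python3 -m pendant '[[0,0,0,0.04,0],[0,0,0,0.04,0],[0,0,0,0.03,0],[0,0,0,0.01,0],[0,0,0,0,0],[0,0,0,0,0]]'
python3 -m pendant '[[0,0,0,0.005,0],[0,0,0,0.005,0],[0,0,0,0,0]]'; python3 -m pendant '[[0,0,0,0.004,0],[0,0,0,0,0]]'
```

```text
clock: 19.63
tcp_pos: [0.4813, -0.2479, 0.0627]
orientation: [-3.064, -0.694, 0.0]
force: [0.0, -0.2, -1.4]
gripper_width: 0.0193
clock: 19.88
tcp_pos: [0.4812, -0.2478, 0.0552]
orientation: [3.063, 0.694, 0.001]
force: [0.4, -0.2, -1.0]
gripper_width: 0.0193
clock: 20.05
tcp_pos: [0.481, -0.2477, 0.0519]
orientation: [3.064, 0.694, 0.0]
force: [0.3, 0.2, -0.6]
gripper_width: 0.0194
```

```bash
python3 -m pendant '[[0,0,0,0.003,0],[0,0,0,0,0]]'; python3 -m pendant '[[0,0,0,0.003,0],[0,0,0,0,0]]'
python3 - <<'E'
from h import *
o,R=st()
w=shot('wrist');a=shot('scene');b=shot('side')
c=np.vstack([cv2.resize(w['pixels'][150:300,180:330],None,fx=2.4,fy=2.4),cv2.resize(b['pixels'][110:200,220:310],None,fx=4,fy=2.6)]);
cv2.imwrite('pics/c16.png',cv2.resize(w['pixels'][160:290,190:320],None,fx=4.6,fy=4.6,interpolation=cv2.INTER_CUBIC))
E
```

```text
clock: 20.22
tcp_pos: [0.481, -0.2477, 0.0495]
orientation: [-3.064, -0.694, 0.0]
force: [-0.6, -0.9, -0.5]
gripper_width: 0.0196
clock: 20.38
tcp_pos: [0.4817, -0.2484, 0.048]
orientation: [3.062, 0.694, 0.002]
force: [0.2, -1.6, 7.1]
gripper_width: 0.019
t 20.38 tcp [ 0.4817 -0.2484  0.048 ] ydir -64.5 z [ 0.002 -0.001 -1.   ] F [ 0.2 -1.6  7.1] w 0.019 q6 0.53
```

View pics/c16.png

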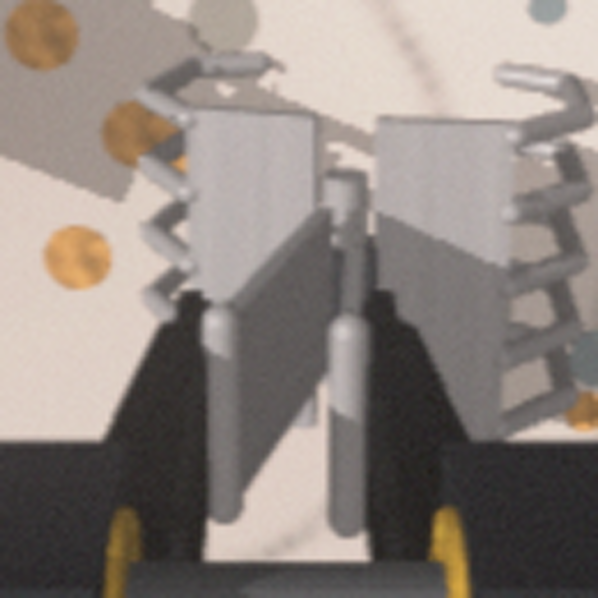

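```bash
python3 -m pendant '[[0.32,0,0,0,0],[0.32,0,0,0,0],[0.32,0,0,0,0],[0.32,0,0,0,0],[0.32,0,0,0,0]]'
python3 - <<'E'
from h import *
o,R=st()
w=shot('wrist');
cv2.imwrite('pics/c17.png',cv2.resize(w['pixels'][160:290,190:320],None,fx=4.6,fy=4.6,interpolation=cv2.INTER_CUBIC))
E
```

```text
clock: 20.95
tcp_pos: [0.4813, -0.2479, 0.0477]
orientation: [3.063, 0.694, 0.001]
force: [0.4, -2.1, 4.6]
gripper_width: 0.0306
t 20.95 tcp [ 0.4813 -0.2479  0.0477] ydir -64.5 z [ 0.001 -0.    -1.   ] F [ 0.4 -2.1  4.6] w 0.0306 q6 0.53
```

View pics/c17.png

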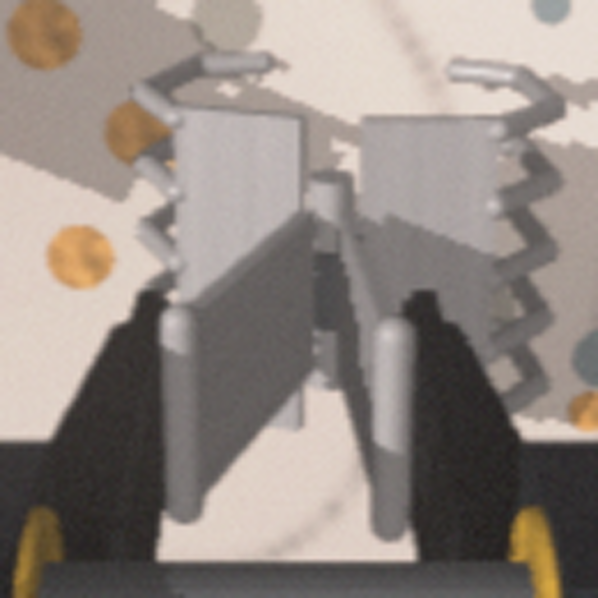

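```bash
python3 -m pendant '[[0.32,0,0.004,0.002,0],[0.32,0,0.004,0.001,0],[0.32,0,0.002,0,0],[0.32,0,0,0,0]]'
python3 - <<'E'
from h import *
o,R=st()
w=shot('wrist');
cv2.imwrite('pics/c18.png',cv2.resize(w['pixels'][160:290,190:320],None,fx=4.6,fy=4.6,interpolation=cv2.INTER_CUBIC))
E
```

```text
clock: 21.33
tcp_pos: [0.4845, -0.2548, 0.0453]
orientation: [3.064, 0.694, 0.001]
force: [0.2, -0.7, 5.0]
gripper_width: 0.0302
t 21.33 tcp [ 0.4845 -0.2548  0.0453] ydir -64.5 z [ 0. -0. -1.] F [ 0.2 -0.7  5. ] w 0.0302 q6 0.52
```

View pics/c18.png

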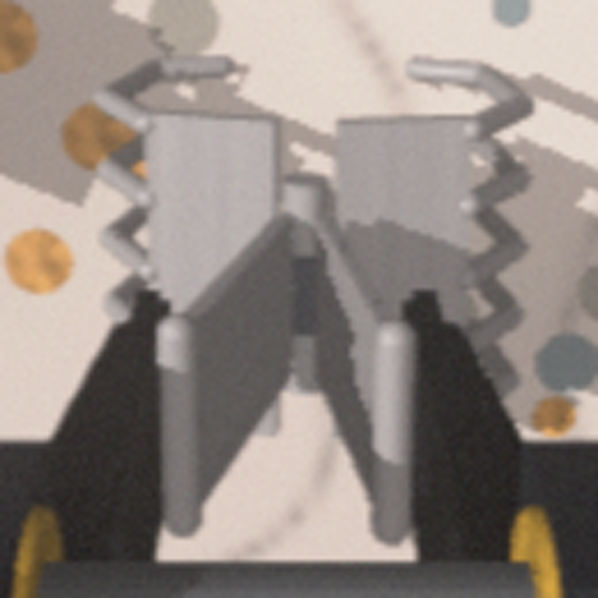

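```bash
python3 -m pendant '[[0.32,0,0.004,0.001,0],[0.32,0,0.004,0,0],[0.32,0,0,0,0]]'
python3 - <<'E'
from h import *
o,R=st()
w=shot('wrist');
cv2.imwrite('pics/c19.png',cv2.resize(w['pixels'][160:290,190:320],None,fx=4.6,fy=4.6,interpolation=cv2.INTER_CUBIC))
E
```

```text
clock: 21.63
tcp_pos: [0.4869, -0.2601, 0.0442]
orientation: [-3.064, -0.694, 0.0]
force: [-0.6, -0.7, 1.6]
gripper_width: 0.0304
t 21.63 tcp [ 0.4869 -0.2601  0.0442] ydir -64.5 z [-0.  0. -1.] F [-0.6 -0.7  1.6] w 0.0304 q6 0.51
```

View pics/c19.png

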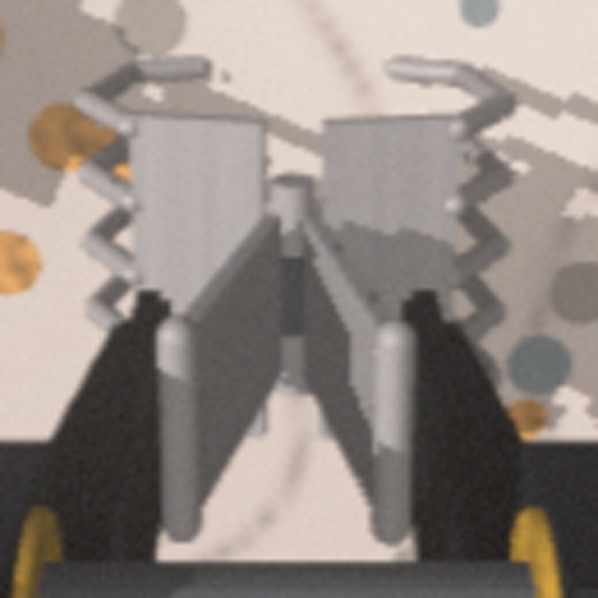

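```bash
python3 -m pendant '[[0.32,0,0.0028,0,0],[0.3,0,0,0,0],[0.28,0,0,0,0],[0.26,0,0,0,0],[0.24,0,0,0,0],[0.22,0,0,0,0],[0.2,0,0,0,0],[0.2,0,0,0,0]]'
python3 - <<'E'
from h import *
o,R=st()
w=shot('wrist');
cv2.imwrite('pics/c20.png',cv2.resize(w['pixels'][160:290,190:320],None,fx=4.6,fy=4.6,interpolation=cv2.INTER_CUBIC))
E
```

```text
clock: 22.35
tcp_pos: [0.4877, -0.2617, 0.0444]
orientation: [-3.064, -0.695, 0.0]
force: [-0.9, 0.6, -0.1]
gripper_width: 0.0195
t 22.35 tcp [ 0.4877 -0.2617  0.0444] ydir -64.5 z [-0.  0. -1.] F [-0.9  0.6 -0.1] w 0.0195 q6 0.51
```

View pics/c20.png

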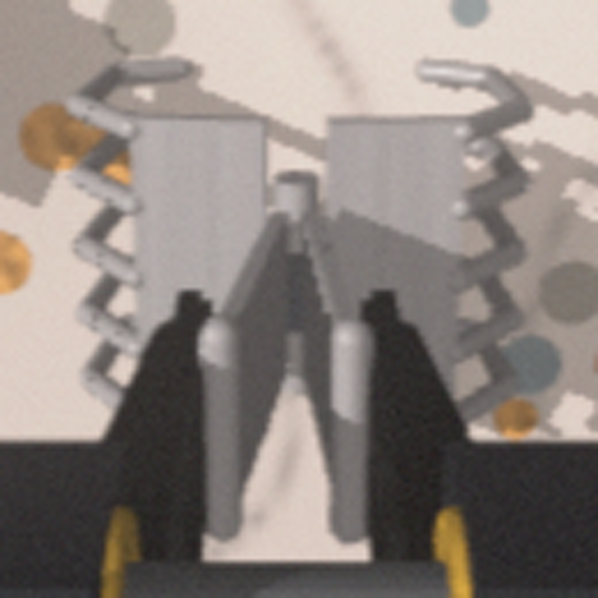

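```bash
python3 -m pendant '[[0.27,0,0,0.001,0],[0.27,0,0,0.001,0],[0.27,0,0.003,0,0],[0.27,0,0.003,0,0],[0.27,0,0,0,0],[0.25,0,0,0,0],[0.23,0,0,0,0],[0.2,0,0,0,0],[0.1,0,0,0,0],[0,0,0,0,0],[0,0,0,0,0],[0,0,0,0,0]]'
python3 - <<'E'
from h import *
o,R=st()
w=shot('wrist');
cv2.imwrite('pics/c21.png',cv2.resize(w['pixels'][160:290,190:320],None,fx=4.6,fy=4.6,interpolation=cv2.INTER_CUBIC))
E
```

```text
clock: 23.4
tcp_pos: [0.4897, -0.2658, 0.0432]
orientation: [3.064, 0.694, 0.0]
force: [-1.0, 1.6, 5.1]
gripper_width: 0.0193
t 23.4 tcp [ 0.4897 -0.2658  0.0432] ydir -64.5 z [ 0.  0. -1.] F [-1.   1.6  5.1] w 0.0193 q6 0.51
```

View pics/c21.png

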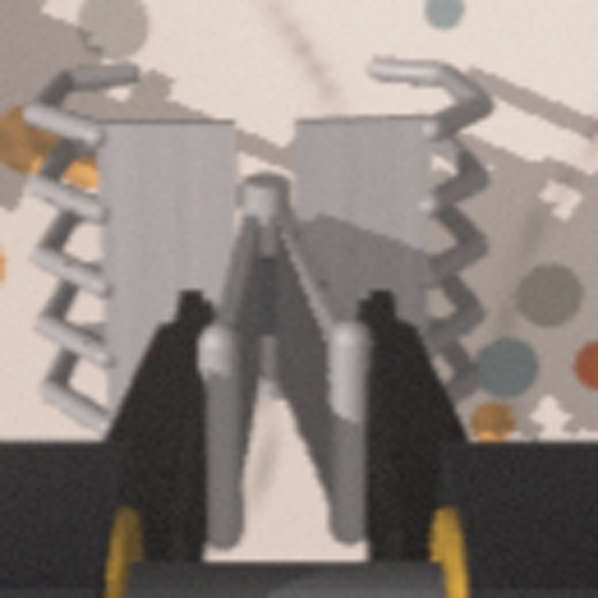

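```bash
python3 -m pendant '[[0.27,0,0,0,0],[0.27,0,0,0,0],[0.27,0,-0.002,0,0],[0.27,0,-0.002,0,0],[0.27,0,0,0,0],[0.25,0,0,0,0],[0.23,0,0,0,0],[0.2,0,0,0,0],[0.1,0,0,0,0],[0,0,0,0,0],[0,0,0,0,0],[0,0,0,0,0]]'
python3 - <<'E'
from h import *
o,R=st()
w=shot('wrist');
cv2.imwrite('pics/c22.png',cv2.resize(w['pixels'][160:290,190:320],None,fx=4.6,fy=4.6,interpolation=cv2.INTER_CUBIC))
E
```

```text
clock: 24.45
tcp_pos: [0.4884, -0.2632, 0.0429]
orientation: [3.064, 0.694, 0.0]
force: [0.3, 0.0, -0.8]
gripper_width: 0.019
t 24.45 tcp [ 0.4884 -0.2632  0.0429] ydir -64.5 z [ 0. -0. -1.] F [ 0.3  0.  -0.8] w 0.019 q6 0.51
```

View pics/c22.png

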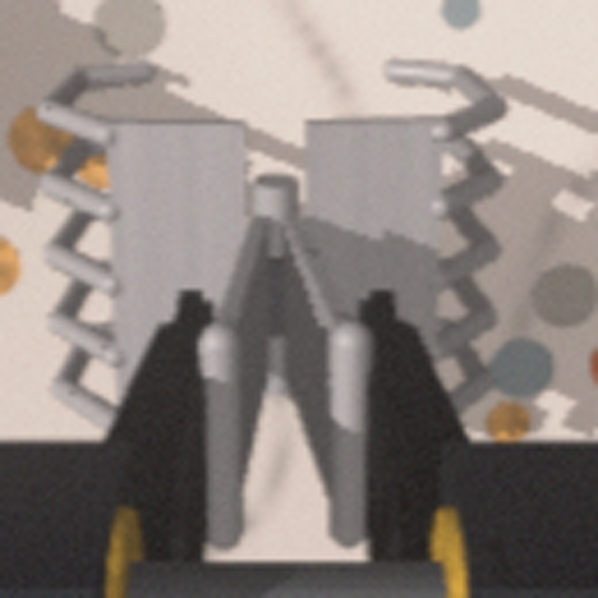

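```bash
python3 -m pendant '[[0,0,0,-0.01,0],[0,0,0,-0.02,0],[0,0,0,-0.03,0],[0,0,0,-0.04,0],[0,0,0,-0.04,0],[0,0,0,-0.04,0],[0,0,0,-0.03,0],[0,0,0,-0.02,0],[0,0,0,-0.01,0]]'; python3 -m pendant '[[0,0,0,0,-0.05],[0,0,0,0,-0.08],[0,0,0,0,-0.08],[0,0,0,0,-0.08],[0,0,0,0,-0.08],[0,0,0,0,-0.08],[0,0,0,0,-0.08],[0,0,0,0,-0.08],[0,0,0,0,-0.08],[0,0,0,0,-0.08],[0,0,0,0,-0.08],[0,0,0,0,-0.079]]'
python3 - <<'E'
from h import *
o,R=st()
w=shot('wrist','w23.png')
E
```

```text
clock: 25.25
tcp_pos: [0.4888, -0.2634, 0.2257]
orientation: [3.061, 0.694, 0.004]
force: [0.7, -0.2, -0.2]
gripper_width: 0.0186
clock: 26.25
tcp_pos: [0.4881, -0.2629, 0.2225]
orientation: [-1.896, -2.504, -0.0]
force: [0.2, -0.2, 0.1]
gripper_width: 0.0191
t 26.25 tcp [ 0.4881 -0.2629  0.2225] ydir 15.7 z [-0.001  0.001 -1.   ] F [ 0.2 -0.2  0.1] w 0.0191 q6 -0.89
```

View pics/w23.png

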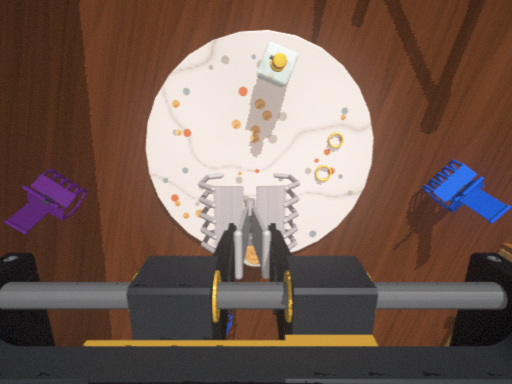

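```bash
python3 -m pendant '[[0,0.02,0.006,0,0],[0,0.0385,0.0128,0,0],[0,0.0385,0.0128,0,0],[0,0.0385,0.0128,0,0],[0,0.0385,0.0128,0,0],[0,0.0385,0.0128,0,0],[0,0.0385,0.0128,0,0],[0,0.0385,0.0128,0,0],[0,0.0385,0.0128,0,0],[0,0.0385,0.0128,0,0],[0,0.0385,0.0128,0,0],[0,0.0385,0.0128,0,0]]'
python3 -m pendant '[[0,0,0,0,0],[0,0,0,0,0],[0,0,0,0,0]]'
python3 - <<'E'
from h import *
o,R=st()
w=shot('wrist');a=shot('scene');b=shot('side')
cv2.imwrite('pics/w24.png',cv2.resize(w['pixels'][130:290,170:340],None,fx=4,fy=3.7,interpolation=cv2.INTER_CUBIC))
cv2.imwrite('pics/a24.png',cv2.resize(a['pixels'][80:240,220:380],None,fx=3.7,fy=3.7,interpolation=cv2.INTER_CUBIC))
cv2.imwrite('pics/b24.png',cv2.resize(b['pixels'][150:300,180:340],None,fx=4,fy=4,interpolation=cv2.INTER_CUBIC))
E
```

```text
clock: 27.3
tcp_pos: [0.5054, 0.0889, 0.2228]
orientation: [-1.909, -2.494, 0.0]
force: [1.1, -1.1, -1.4]
gripper_width: 0.019
clock: 27.55
tcp_pos: [0.5058, 0.087, 0.2228]
orientation: [-1.906, -2.497, 0.001]
force: [-0.5, 0.1, -1.3]
gripper_width: 0.0192
t 27.55 tcp [0.5058 0.087  0.2228] ydir 15.3 z [-0. -0. -1.] F [-0.5  0.1 -1.3] w 0.0192 q6 -0.23
```

View pics/w24.png

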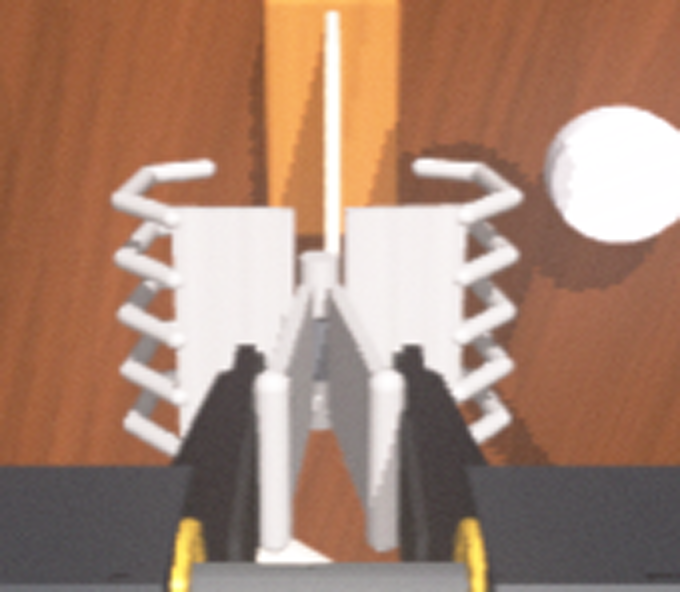

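View pics/a24.png

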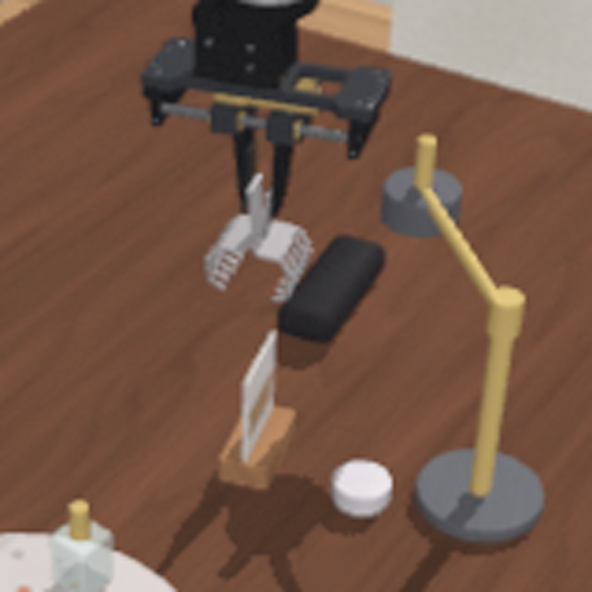

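View pics/b24.png

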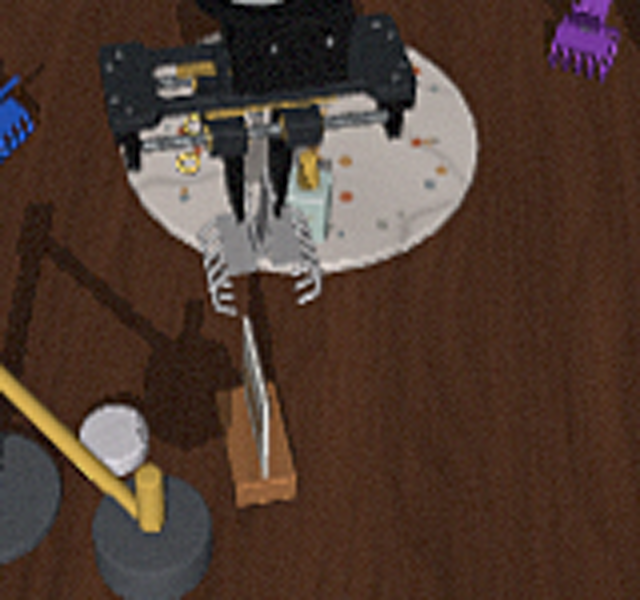

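Run:
```python
from h import *
np.set_printoptions(precision=4,suppress=True)
o,R=st();t=np.array(o['tcp_pos'])
w=shot('wrist')
px=lambda u:(170+u[0]/4,130+u[1]/3.7)
T=lambda u,z:R.T@(onz(w,px(u),z)-t)
print('card',T((332,15),.112),T((332.5,250),.112))
zm=t[2]-.029
print('tooth ends',T((212,167),zm),T((418,165),zm))
print('jaw outer',T((115,198),zm+.008),T((522,195),zm+.008),T((128,425),zm+.008),T((508,415),zm+.008))
print('hinge',T((318,262),zm+.041),'lever tips',T((272,380),zm+.088),T((386,380),zm+.088),T((276,545),zm+.088),T((384,545),zm+.088))
print('axis',proj(w,t),proj(w,t+[0,0,.08]))
a=shot('scene');b=shot('side')
for n,p in(('a',a),('b',b)):
  r=robot.outline_of(p,'card_edge');print(n,[(x['score'],x['location']) for x in r])
# card edge ends from scene/side crops
A=tri(a,(220+243/3.7,80+375/3.7),b,(180+265/4,150+435/4)) 
print('card est: far/near corners side', onz(b,(180+246/4,150+320/4),.112),onz(b,(180+266/4,150+408/4),.112),'scene',onz(a,(220+273/3.7,80+335/3.7),.112),onz(a,(220+244/3.7,80+375/3.7),.112))
```

```text
t 27.7 tcp [0.5062 0.086  0.2229] ydir 15.3 z [-0. -0. -1.] F [ 1.7 -0.1 -0.2] w 0.0192 q6 -0.23
card [0.0491 0.0015 0.1109] [-0.0213  0.0017  0.1109]
tooth ends [ 0.0244 -0.0234  0.029 ] [0.0248 0.0188 0.029 ]
jaw outer [ 0.0194 -0.0422  0.021 ] [0.0201 0.0391 0.021 ] [-0.0346 -0.0422  0.021 ] [-0.0321  0.0386  0.021 ]
hinge [ 0.0159 -0.0014 -0.012 ] lever tips [ 0.0131 -0.0074 -0.059 ] [ 0.0131  0.0083 -0.059 ] [-0.015  -0.0072 -0.059 ] [-0.015   0.0084 -0.059 ]
axis [251.5309 215.8343] [251.4439 274.4797]
a [(0.7, [289.6, 197.5])]
b [(0.59, [241.5, 257.1])]
card est: far/near corners side [0.5145 0.0573 0.112 ] [0.4941 0.1338 0.112 ] scene [0.5023 0.1231 0.112 ] [0.5127 0.061  0.112 ]
```

```bash
python3 -m pendant '[[0,0.005,0.0025,0,0],[0,0.0045,0.0023,0,0],[0,0,0,0.03,0],[0,0,0,0.03,0],[0,0,0,0.02,0],[0,0,0,0.01,0],[0,0,0,0,0],[0,0,0,0,0],[0,0,0,0,0],[0,0,0,0,0]]'
python3 - <<'E'
from h import *
o,R=st()
w=shot('wrist');a=shot('scene');b=shot('side')
cv2.imwrite('pics/w25.png',cv2.resize(w['pixels'][130:290,170:340],None,fx=4,fy=3.7,interpolation=cv2.INTER_CUBIC))
c=np.hstack([cv2.resize(a['pixels'][120:220,250:350],None,fx=4,fy=4,interpolation=cv2.INTER_CUBIC),cv2.resize(b['pixels'][190:290,190:290],None,fx=4,fy=4,interpolation=cv2.INTER_CUBIC)])
cv2.imwrite('pics/ab25.png',c)
E
```

```text
clock: 28.78
tcp_pos: [0.5084, 0.0947, 0.1564]
orientation: [1.903, 2.498, 0.002]
force: [0.2, -0.2, 0.2]
gripper_width: 0.0193
t 28.78 tcp [0.5084 0.0947 0.1564] ydir 15.4 z [ 0.002  0.    -1.   ] F [ 0.2 -0.2  0.2] w 0.0193 q6 -0.21
```

View pics/w25.png

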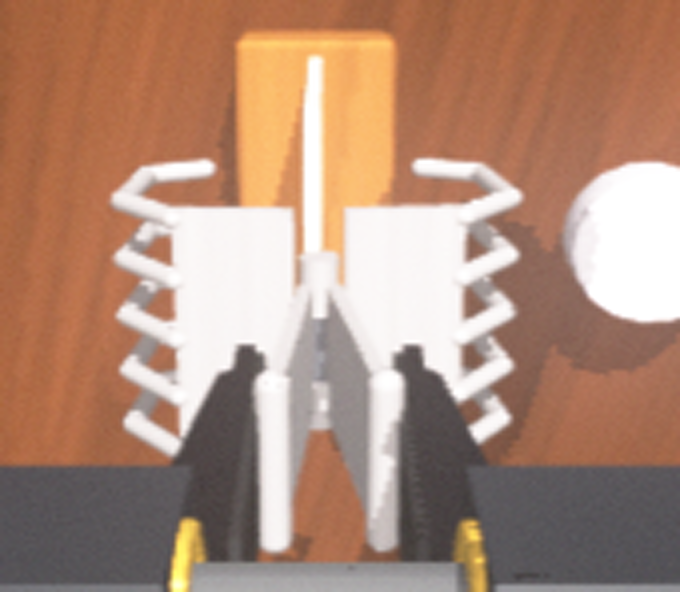

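View pics/ab25.png

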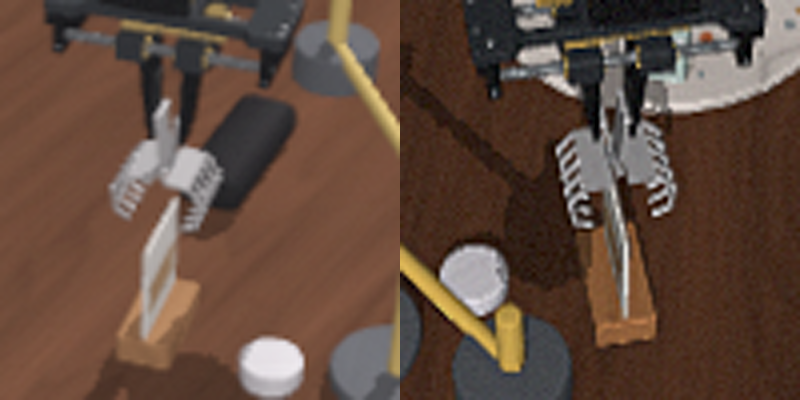

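Run:
```python
from h import *
np.set_printoptions(precision=4,suppress=True)
o,R=st();t=np.array(o['tcp_pos'])
w=shot('wrist')
px=lambda u:(170+u[0]/4,130+u[1]/3.7)
T=lambda u,z:R.T@(onz(w,px(u),z)-t)
zm=t[2]-.029
print('card',T((315,58),.112),T((313,250),.112),'teeth',T((212,167),zm),T((418,165),zm),T((316,165),zm))
print('block top corners z.026',T((240,35),.026),T((394,35),.026))
```

```text
t 28.93 tcp [0.5082 0.0946 0.156 ] ydir 15.4 z [ 0.001  0.    -1.   ] F [-0.2  1.4 -0.8] w 0.0191 q6 -0.21
card [ 0.0464 -0.0024  0.044 ] [ 0.0002 -0.003   0.044 ] teeth [ 0.0244 -0.0234  0.029 ] [0.0248 0.0188 0.029 ] [ 0.0248 -0.0021  0.029 ]
block top corners z.026 [ 0.0411 -0.0243  0.13  ] [0.0411 0.019  0.1301]
```

```bash
python3 -m pendant '[[0,0,-0.0005,0.01,0],[0,0,0,0.01,0],[0,0,0,0.01,0],[0,0,0,0.009,0],[0,0,0,0,0],[0,0,0,0,0],[0,0,0,0,0],[0,0,0,0,0]]'
python3 - <<'E'
from h import *
np.set_printoptions(precision=4,suppress=True)
o,R=st();t=np.array(o['tcp_pos'])
w=shot('wrist');a=shot('scene');b=shot('side')
cv2.imwrite('pics/w26.png',cv2.resize(w['pixels'][130:290,170:340],None,fx=4,fy=3.7,interpolation=cv2.INTER_CUBIC))
c=np.hstack([cv2.resize(a['pixels'][140:210,255:325],None,fx=5.7,fy=5.7,interpolation=cv2.INTER_CUBIC),cv2.resize(b['pixels'][210:280,210:280],None,fx=5.7,fy=5.7,interpolation=cv2.INTER_CUBIC)])
cv2.imwrite('pics/ab26.png',c)
for s in(-1,1):
  for x in (.0245,-.026):
    X=t+R[:,1]*(s*.0195-.0022)+R[:,0]*x-[0,0,.029]
    print(s,x,X,(proj(a,X)-[255,140])*5.7,(proj(b,X)-[210,210])*5.7+[399,0])
E
```

```text
clock: 29.65
tcp_pos: [0.5077, 0.0945, 0.1264]
orientation: [1.904, 2.498, 0.001]
force: [-0.1, 0.2, -0.2]
gripper_width: 0.0187
t 29.65 tcp [0.5077 0.0945 0.1264] ydir 15.4 z [ 0.001  0.    -1.   ] F [-0.1  0.2 -0.2] w 0.0187 q6 -0.21
-1 0.0245 [0.4803 0.1123 0.0974] [177.6928 190.9976] [638.4748 223.9427]
-1 -0.026 [0.4937 0.0636 0.0974] [150.0502 242.1914] [618.6116 144.8581]
1 0.0245 [0.5179 0.1227 0.0974] [243.1048 204.2841] [559.9907 236.0996]
1 -0.026 [0.5313 0.074  0.0974] [216.9293 256.2271] [542.441 156.22 ]
```

View pics/ab26.png

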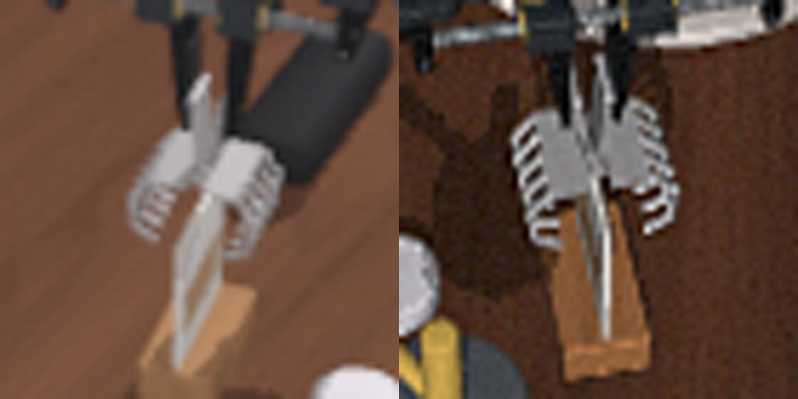

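View pics/w26.png

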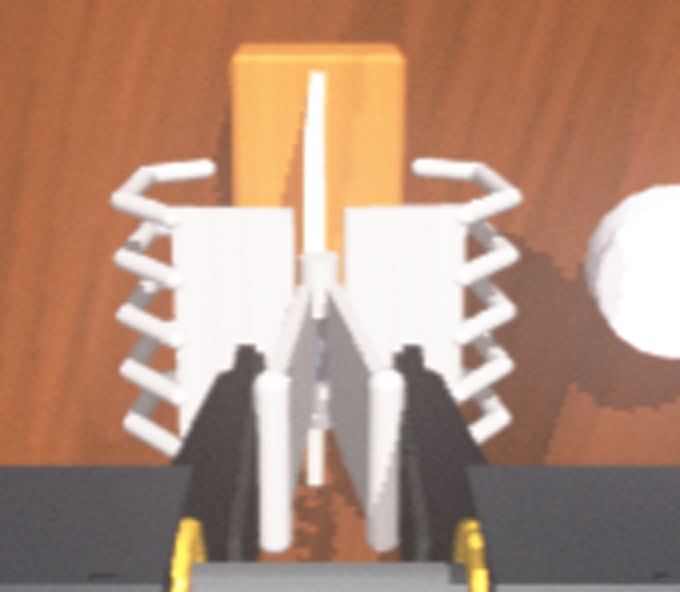

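Run:
```python
from h import *
np.set_printoptions(precision=4,suppress=True)
o,R=st();t=np.array(o['tcp_pos'])
w=shot('wrist')
px=lambda u:(170+u[0]/4,130+u[1]/3.7)
T=lambda u,z:R.T@(onz(w,px(u),z)-t)
zm=t[2]-.029
print('card',T((316,72),.112),T((315,485),.112),'teeth',T((212,167),zm),T((418,165),zm),'jaw near',T((175,450),zm+.01),'levers',T((272,378),zm+.088),T((272,548),zm+.088))
a=shot('scene','scene27.png');b=shot('side','side27.png')
```

```text
t 29.8 tcp [0.5077 0.0945 0.1264] ydir 15.4 z [ 0.001  0.    -1.   ] F [ 0.1 -0.  -0.4] w 0.0193 q6 -0.21
card [ 0.0477 -0.0019  0.0144] [-0.0464 -0.0023  0.0145] teeth [ 0.0244 -0.0234  0.029 ] [0.0248 0.0188 0.029 ] jaw near [-0.04   -0.0321  0.019 ] levers [ 0.0134 -0.0074 -0.059 ] [-0.0156 -0.0078 -0.059 ]
```

View pics/scene27.png

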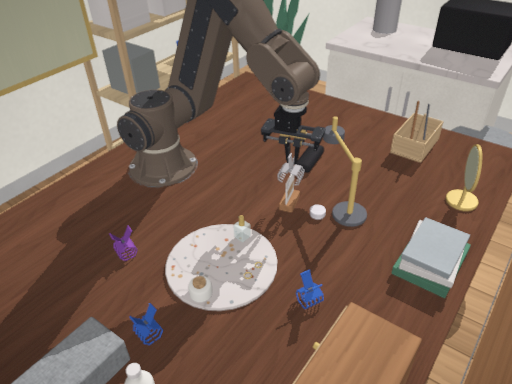

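View pics/side27.png

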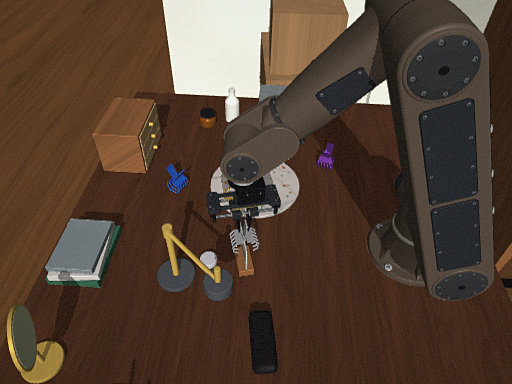

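```bash
python3 -m pendant '[[0,-0.0025,0,0,0],[0,-0.0025,0,0,0],[0,0,0,0,0],[0,0,0,0,0],[0,0,0,0,0],[0,0,0,0,0]]'
python3 - <<'E'
from h import *
o,R=st()
w=shot('wrist');a=shot('scene');b=shot('side')
c=np.hstack([cv2.resize(w['pixels'][130:290,170:340],(400,400),interpolation=cv2.INTER_CUBIC),cv2.resize(a['pixels'][140:210,255:325],(400,400),interpolation=cv2.INTER_CUBIC)])
cv2.imwrite('pics/f.png',c)
E
```

```text
clock: 30.45
tcp_pos: [0.5085, 0.0909, 0.1262]
orientation: [1.904, 2.499, 0.0]
force: [-0.6, -0.1, -1.1]
gripper_width: 0.0191
t 30.45 tcp [0.5085 0.0909 0.1262] ydir 15.4 z [ 0.  0. -1.] F [-0.6 -0.1 -1.1] w 0.0191 q6 -0.22
```

View pics/f.png

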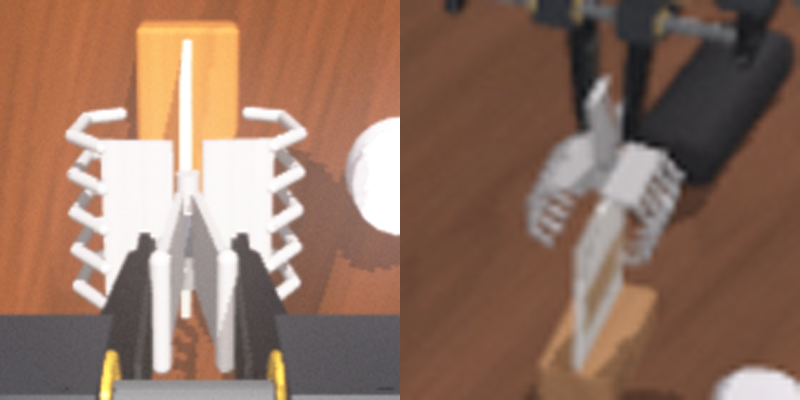

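Centred on the card, squeezed fully open, with no contact force. Handing in.

```bash
python3 -c "
from workcell import robot
print(robot.close_job())"
```

```text
the job is handed in; nothing more can be done
None
```

The job is handed in at about 30.5 s. The lamp is swung clear and the steel claw is held open over the card without touching it.

- **Lamp:** I swung the arm about 1 rad to the left, by the peg; the last scene and side pictures still show the head there, well clear of the card. The first attempt at the peg missed: the fingertips sit about 37 mm higher than the reported TCP. I measured that in the pictures and allowed for it from then on.
- **Claw:** The first squeeze left it tilted about 12°. I lowered it back onto the tray, eased the grip, levelled it and squeezed again. It is now open to its stop, 19 mm between the pads, with about 1.5–2° of tilt left.
- **Placing at the card:**
  - In the last wrist picture the card is midway between the jaws to within about 1 mm, and the claw is aligned with it.
  - Along the edge it is centred to a few millimetres. Two card measurements disagreed by up to 1 cm there; I followed the ones that agreed with each other and shifted it 4 mm.
  - The teeth are about 13–19 mm below the edge. The side and scene views differ by a few millimetres on this.
  - The wrist force was about 1 N, which is noise level.
- **Bystanders:** Nothing else was seen to move. The rings were covered by the gripper in the last pictures.

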